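# Load the parts cleaner from the scoop pan and start it

## Robot

A 6-joint arm with a two-finger parallel gripper is mounted at the origin on the work surface. World frame = base frame: x ahead of the robot, y to its left, z up, the work surface at z = 0. Lengths are in mm, angles in rad, forces in N, time in s.
With the tool pointing down it reaches from about 400 to 925 mm from the base axis. Payload 3.4 kg.
Tool frame: the origin (TCP) lies at the very end of the fingers, on their centre line; the grasp point (between the pads) lies 19 mm behind it (bot.grasp_offset is the distance from the TCP to the grasp point, in mm); x points along the fingers, y is the direction in which the jaws open and shut, and the axes are right-handed (so a half turn about x gives the same grasp; the last joint's range is limited). The gripper opens to 85 mm and grips with 20 to 120 N. Pads are 22 mm wide; open, the fingers measure 114 mm over their backs; the gripper's body (76 mm by 85 mm) begins 54 mm behind the grasp point. The pads swing forward as they close: fully open they stand 13 mm farther back than shut.
Start: joints at [-1.23, 0.307, 1.506, -0, 1.328, -0.073], TCP at [231.706, -526.254, 231.305] pointing down, gripper open.
Joint ranges: [-3.12, 3.12], [-1.05, 2.28], [0.14, 2.33], [-1.42, 4.57], [0.1, 2.73], [-2.68, 2.68]. Speed limits (rad/s): [2.57, 2.57, 3.14, 3.14, 3.14, 3.14].

## Interface

Orientations are given as a rotation vector (axis times angle).
In Python, from workcell import status, vision, bot, nets gives the robot as it stands.
- The arm moves only by the shell command python3 -m pendant 'ROWS' [OPENING] [FORCE]. ROWS is JSON, a list of rows, each a list of 6 numbers: the shift along the world's x, y, z normalised to -1 to 1, where 1 is 40 mm, then the turn, a rotation vector about the world's x, y, z normalised to -1 to 1, where 1 is 180 degrees. A call has exactly 10 rows; each row shifts and turns the pose as measured when the row begins; what a row does not reach is not made up. A row lasts 1/8 s, in which the tool goes at most 62.5 mm and 10.7 degrees, less where a joint would pass 70% of its speed; a pose out of reach is approached as far as the arm can. A call with a number of a shift or a turn outside -1 to 1 is refused whole. A call with a gripper value outside its range is refused whole. OPENING is the closure, from -1 (fully open) to 1 (shut), so that 0 is half open, set as the call begins (- or left out, the last holds). The fingers move at their own pace and stop on an object; FORCE is the grip in N (left out, the last holds). Time passes only in rows, so rows that do not move let the fingers close, or fill a call up. It gives the time, the measured TCP pose, the force and the opening at its end, in the units of the state.
- status.observe(): the state, without advancing time (a new reading comes with each control period).
- vision.capture(name): name is "scene" or "side" or "wrist"; returns a dict with "frame" (480x640x3 uint8, blue, green, red), "depth" (480x640 float32, mm along the optical axis (not along the pixel's ray), 0 where there is no reading), "camera_matrix" (3x3 intrinsics, pixels), "R" (3x3) and "t" (3): a world point X has camera coordinates R X + t; the wrist camera has in their place "mount" (4x4, takes a point from camera to tool coordinates, whose origin is the TCP and whose axes are the tool frame's). Camera axes: x right, y down, z forward; pixel columns grow to the right and rows downward; lengths in mm; the calibration is good to about 2 mm. The wrist camera is an equidistant fisheye: a pixel r from the principal point sees the ray r / f radians off the axis. A picture is of the moment at which its call begins: read the wrist's pose just before it.
- bot.close_job(): hands the job in, once; it reports no verdict.
Trained networks look in the newest picture that a camera, given by its name, has taken for a name from the list of things; names that differ only in an ending like _2 or _b are one class to them, and where a whole thing is asked for, a point or a joint stands for the part that bears it (a point fixed in the world has none). Each returns a list of dicts, best first, with "p" (0 to 1); they miss things now and then, are a little off and sometimes report something else, mostly with a low value. They report only what shows in the picture. A call takes as long as a camera call. They do not tell look-alikes from the thing itself.
- nets.outline_of(camera, label): "mask" (480x640 bool, what is visible of it).
- nets.spot_point(camera, label): "point" ([x, y, z] in mm, in the coordinates of the camera as it stood for that picture, good to about 4 mm: a listed point, or the origin of a listed thing).
The state is a dict: "t": time; "joints": joint angles; "joint_vel": joint speeds; "joint_efforts": joint torques, N m; "tcp_pos": TCP position; "tool_rot": TCP orientation; "ft_force": force on the tool from outside, world axes, zero at the start; "wrist_torque": the same for the moment, N m; "gripper_width": finger opening in mm.
Only numpy, scipy, OpenCV 4.12 (cv2) and the standard library are available. Lean on these libraries where they do the work, as an engineer would, in place of code of your own. Each camera call takes 0.05 s, during which the arm holds its last target. There are 200 camera calls.

## Task

Get the parts cleaner loaded: draw its sliding lid straight and level out of its channel and lay it flat on the bench, tab up, and gather all the loose hex nuts from the bench into the scoop pan with the ones already there. Once the lid is off and every nut is in the pan, tip the pan over the cleaner so that all the nuts end up inside, stand the empty pan back on the middle of its rubber mat and, with the nuts in, throw the cleaner's switch lever fully over to start it. Leave the other things on the bench alone.

Things in the scene. Friction and masses are not known exactly. Their poses are not given: they have to be found in the camera images.
- cleaner: fixed parts cleaner: a grey steel box 175 (x) by 132 (y) mm, highest part 125 mm up, open on top once its sliding lid is out. Origin: on the bench under the centre of the box. Its floor is 30 mm up. A black motor block 130 mm wide, 120 mm high is attached on its +y side (y +75 to +195 mm).
- channel (a point): open end of the lid's channel, at y = -66 mm of the cleaner, 105 mm up, on its middle line. The lid rests on ledges (105 mm up) along both x sides, under lips 113 to 119 mm up, with 1.5 mm play each side and 2 mm in height. The +y end has a stop; the end wall at -y is only 102 mm high, so the lid comes out along the cleaner's -y only.
- mouth (a point): centre of the cleaner's mouth, level with the top of the lips, 119 mm above the bench; the clear mouth is 139 mm (x) by 126 mm (y)
- switch (a joint): black switch lever, 70 mm long, standing on a grey block beside the cleaner's box (at x +118, y +85 mm of the cleaner; block 56 by 75 mm, 70 mm high, with a small dark housing on it). 0: leans towards the cleaner's -y (off); 1.0: leans towards +y (on). It swings in that plane, moves lightly and stays where left. Starts at 0 to 0.12.
- switch_tip (a point): free end of the switch lever
- lid: loose flat sliding lid of the cleaner, aluminium sheet 156 (x) by 130 (y) by 6 mm, 260 g, starting shut in the cleaner's channel with its axes along the cleaner's; origin: centre of its underside. A black upright tab, 44 (x) by 14 (y) mm, stands near its -y edge, from 6 to 40 mm above the underside. It must be drawn about 135 mm or more along the cleaner's -y to come free.
- lid_tab (a point): middle of the lid's tab, 50 mm from the lid's centre towards -y and 23 mm above its underside
- pan: loose steel scoop pan, 150 (x) by 96 (y) mm, 220 g; walls 36 mm high, 4 mm thick on three sides, floor 4 mm. Origin: centre of its underside, x from spout to handle tab. The -x end is open: the last 45 mm of floor ramp up 15 degrees to the spout edge. Tipped 60 to 85 degrees, spout down, it empties. Starts on the mat, spout roughly towards the robot.
- pan_tab (a point): point to grip on the pan's black upright tab (44 along y, 14 along x, 34 to 86 mm above the underside), 68 mm from the pan's centre towards +x and 64 mm above the underside
- pan_spout (a point): middle of the spout's edge, 75 mm from the pan's centre towards -x and 16 mm above the underside
- mat: fixed black rubber mat, 200 by 150 mm, 3 mm thick, the pan's place; origin: centre of its underside
- nut_a: large plain steel hex nut, 30 mm across flats (34.6 mm across corners), 18 mm thick, 60 g, with a dark bore; origin: centre of its underside, z through the bore, x and the directions 60 degrees from it are square to a pair of flats. Starts in the pan.
- nut_b: large plain steel hex nut, 30 mm across flats (34.6 mm across corners), 18 mm thick, 60 g, with a dark bore; origin: centre of its underside, z through the bore, x and the directions 60 degrees from it are square to a pair of flats. Starts in the pan.
- nut_c: large plain steel hex nut, 30 mm across flats (34.6 mm across corners), 18 mm thick, 60 g, with a dark bore; origin: centre of its underside, z through the bore, x and the directions 60 degrees from it are square to a pair of flats. Starts lying flat on the bench to the robot's right; may be absent.
- nut_d: large plain steel hex nut, 30 mm across flats (34.6 mm across corners), 18 mm thick, 60 g, with a dark bore; origin: centre of its underside, z through the bore, x and the directions 60 degrees from it are square to a pair of flats. Starts lying flat on the bench to the robot's right; may be absent.
- nut_e: large plain steel hex nut, 30 mm across flats (34.6 mm across corners), 18 mm thick, 60 g, with a dark bore; origin: centre of its underside, z through the bore, x and the directions 60 degrees from it are square to a pair of flats. Starts lying flat on the bench to the robot's right; may be absent.
- nut_f: large plain steel hex nut, 30 mm across flats (34.6 mm across corners), 18 mm thick, 60 g, with a dark bore; origin: centre of its underside, z through the bore, x and the directions 60 degrees from it are square to a pair of flats. Starts lying flat on the bench to the robot's right; may be absent.
- nut_g: large plain steel hex nut, 30 mm across flats (34.6 mm across corners), 18 mm thick, 60 g, with a dark bore; origin: centre of its underside, z through the bore, x and the directions 60 degrees from it are square to a pair of flats. Starts lying flat on the bench to the robot's right; may be absent.
- tape_roll: bystander: grey tape roll, 84 mm across, 24 mm high, lying flat; leave it alone. Origin: centre of its underside
- socket: bystander: steel wrench socket standing up, 24 mm across, 60 mm high; leave it alone. Origin: centre of its underside
- mug: bystander: white mug, 80 mm across, 90 mm high, with a handle; leave it alone. Origin: centre of its underside
- spray_can: bystander: blue spray can, 64 mm across, 180 mm high; leave it alone. Origin: centre of its underside
- screwdriver: bystander: screwdriver lying on the bench; leave it alone. Origin: on the bench under it
Mind the look-alikes: they are no part of the job. Of the things shaped like the lid, the aluminium one is meant.

How it is judged:
By the outcome, as a careful person would: the job done as asked, in the order asked, and still so for the second after the job is handed in, with the robot touching nothing.
Of nut_c, nut_d, nut_e, nut_f, nut_g only 3 to 5 are there at a start; the rules pass over those that are not, and their reading is None.
At some moment in a run one of pan, nut_c, nut_d, nut_e, nut_f, nut_g may be knocked a few centimetres aside while the robot is not near it.
It also fails if it takes over 208 s, if anything falls off the work surface, if the arm or the gripper's body presses on something with over 40 N, if the wrist force passes 120 N, or if a joint passes its speed limit or range.

## Working session

There is one attempt and no reset: what is moved stays moved. The work goes in short steps, Python scripts to look and compute and a shell command to move; the robot and the scene stay as the last step left them, time stands still between calls to the robot, and variables do not carry over. Pictures are saved under pics/ and viewed, about 12 in all and at most 16, crops included, and the job is handed in when it is done.

```bash
ls; mkdir -p pics; cat > h.py <<'E'
import numpy as np,cv2
from scipy.spatial.transform import Rotation as Ro
from workcell import status,vision,bot,nets
def cap(n):
    s=status.observe(); c=vision.capture(n)
    if n=="wrist":
        T=np.eye(4);T[:3,:3]=Ro.from_rotvec(s["tool_rot"]).as_matrix();T[:3,3]=s["tcp_pos"]
        c["W"]=T@np.array(c["mount"])
    else:
        W=np.eye(4);R=np.array(c["R"]);W[:3,:3]=R.T;W[:3,3]=-R.T@np.array(c["t"]);c["W"]=W
    return c
def w(c,p): return c["W"][:3,:3]@np.array(p)+c["W"][:3,3]
def spots(c,n,l,k=1,pm=.3):
    return [(round(float(d["p"]),2),np.round(w(c,d["point"]),0).tolist()) for d in nets.spot_point(n,l)[:k] if d["p"]>pm]
def st():
    s=status.observe();return s["t"],np.round(s["tcp_pos"],1),np.round(s["tool_rot"],3),np.round(s["ft_force"],1),s["gripper_width"]
def px2w(c,u,v,z=None):
    K=np.array(c["camera_matrix"]);d=c["depth"][int(v),int(u)]
    r=np.array([(u-K[0,2])/K[0,0],(v-K[1,2])/K[1,1],1])
    if z is not None:
        rw=c["W"][:3,:3]@r;o=c["W"][:3,3];return o+rw*(z-o[2])/rw[2]
    return w(c,r*d)
E
python3 - <<'E'
from h import *
for n in("scene","side"):
    c=cap(n);cv2.imwrite(f"pics/{n}0.png",c["frame"])
    print(n,c["W"].round(2).tolist())
    for l in "cleaner channel mouth switch_tip lid lid_tab pan pan_tab pan_spout mat tape_roll socket mug spray_can screwdriver".split():
        print(l,spots(c,n,l,3))
    print("nut",spots(c,n,"nut_c",10))
print(st())
E
```

```text
pics
scene [[0.36, 0.53, -0.77, 1543.04], [0.93, -0.22, 0.29, -477.52], [-0.01, -0.82, -0.57, 911.85], [0.0, 0.0, 0.0, 1.0]]
cleaner [(0.69, [438.0, 277.0, -0.0])]
channel [(0.57, [443.0, 212.0, 103.0])]
mouth [(0.79, [442.0, 272.0, 121.0]), (0.4, [441.0, 276.0, 105.0])]
switch_tip []
lid [(0.88, [440.0, 275.0, 103.0]), (0.73, [219.0, 303.0, -1.0])]
lid_tab [(0.69, [440.0, 223.0, 125.0]), (0.61, [241.0, 350.0, 23.0]), (0.44, [576.0, -135.0, 65.0])]
pan [(0.76, [502.0, -140.0, -0.0])]
pan_tab [(0.89, [576.0, -135.0, 68.0])]
pan_spout [(0.88, [430.0, -143.0, 18.0])]
mat []
tape_roll [(0.71, [422.0, -270.0, 1.0])]
socket [(0.68, [332.0, -261.0, -3.0]), (0.56, [375.0, -534.0, -1.0])]
mug [(0.58, [698.0, 115.0, -0.0])]
spray_can [(0.71, [377.0, -534.0, 0.0])]
screwdriver [(0.89, [572.0, -531.0, 5.0]), (0.42, [563.0, -357.0, 0.0])]
nut [(0.66, [422.0, -266.0, 1.0]), (0.61, [559.0, -357.0, -3.0]), (0.6, [447.0, -395.0, -3.0]), (0.53, [581.0, -268.0, -1.0]), (0.43, [507.0, -165.0, 7.0])]
side [[0.96, -0.16, 0.21, 284.46], [-0.26, -0.65, 0.71, -744.75], [0.02, -0.74, -0.67, 780.05], [0.0, 0.0
[... 296 characters left out ...]
.0, 129.0])]
pan [(0.56, [502.0, -140.0, 2.0])]
pan_tab [(0.95, [574.0, -133.0, 67.0])]
pan_spout [(0.7, [430.0, -138.0, 15.0])]
mat []
tape_roll [(0.55, [694.0, -203.0, 1.0]), (0.41, [331.0, -265.0, -0.0])]
socket [(0.55, [503.0, -138.0, 1.0])]
mug [(0.98, [700.0, 108.0, -4.0]), (0.6, [571.0, -134.0, 64.0])]
spray_can []
screwdriver [(0.97, [577.0, -530.0, -2.0])]
nut [(0.83, [555.0, -361.0, 1.0]), (0.75, [534.0, -113.0, 7.0]), (0.66, [423.0, -267.0, -1.0]), (0.6, [439.0, 275.0, 105.0]), (0.58, [442.0, -392.0, -1.0]), (0.53, [584.0, -269.0, -2.0]), (0.49, [502.0, -162.0, 8.0])]
(1.7, array([ 231.7, -526.3,  231.3]), array([ 1.993,  0.419, -1.993]), array([0.2, 0.2, 0.5]), 85.52108282224252)
```

View pics/scene0.png

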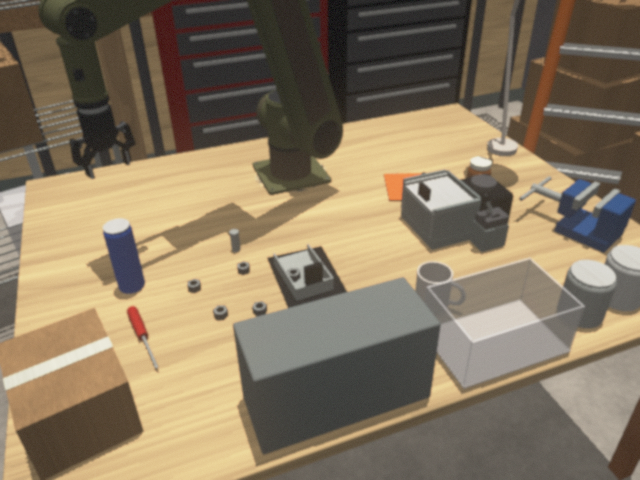

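View pics/side0.png

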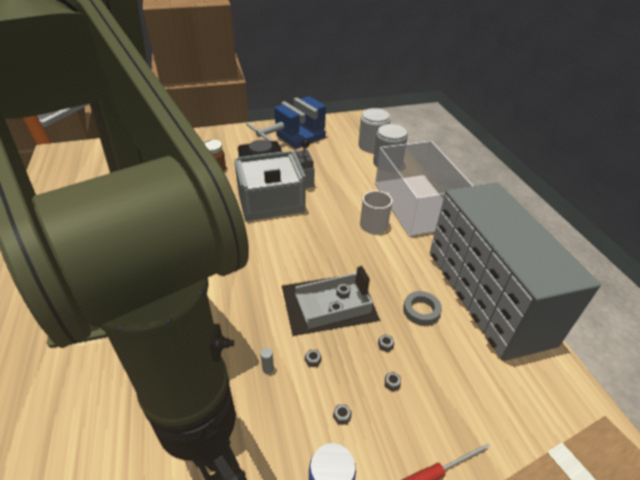

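Scene view: the aluminium lid with its black tab is in the cleaner (px 440,195, tab 424,190). The orange plate (400,185) is the look-alike. The pan is at (305,270). Four loose nuts are at (243,267), (194,285), (220,312) and (259,308). The side view agrees with this.

```bash
cat > pose.py <<'E'
from h import *
s=status.observe();R=Ro.from_rotvec(s["tool_rot"]).as_matrix()
print("t",round(s["t"],1),"tcp",np.round(s["tcp_pos"],1),"x",R[:,0].round(3),"y",R[:,1].round(3),"q",np.round(s["joints"],3),"F",np.round(s["ft_force"],1),"w",round(s["gripper_width"],1))
import sys
if len(sys.argv)>1: # yaw needed so that jaw axis is at given deg
    a=np.radians(float(sys.argv[1]));y=R[:,1];c=np.arctan2(y[1],y[0]);d=(a-c+np.pi/2)%np.pi-np.pi/2
    print("yaw delta deg",np.degrees(d).round(1),"units",(d/np.pi).round(3))
E
python3 pose.py 90
python3 -m pendant '[[0.6,1,0.2,0,0,0],[0.6,1,0.2,0,0,0],[0.6,1,0.2,0,0,0],[0.6,1,0.2,0,0,0],[0.6,1,0,0,0,0],[0.6,1,0,0,0,0],[0.6,1,0,0,0,0],[0.6,1,0,0,0,0],[0.6,1,0,0,0,0],[0,1,0,0,0,0]]' -1 60
python3 pose.py 90
```

```text
t 1.7 tcp [ 231.7 -526.3  231.3] x [-0. -0. -1.] y [ 0.403 -0.915  0.   ] q [-1.23   0.307  1.506 -0.     1.328 -0.074] F [0.2 0.2 0.5] w 85.5
yaw delta deg -23.8 units -0.132
t: 2.95
tcp_pos: [454.2, -117.8, 265.4]
tool_rot: [2.001, 0.407, -1.989]
ft_force: [0.6, -0.1, 0.1]
gripper_width: 85.3
t 3.0 tcp [ 454.2 -117.8  265.4] x [ 0.007 -0.004 -1.   ] y [ 0.397 -0.918  0.006] q [-0.343  0.127  1.663 -0.002  1.345  0.821] F [ 0.6 -0.1  0.1] w 85.3
yaw delta deg -23.4 units -0.13
```

```bash

python3 -m pendant '[[0,0.8,0,0,0,-0.026],[0,0.8,0,0,0,-0.026],[0,0.8,0,0,0,-0.026],[0,0.8,0,0,0,-0.026],[0,0.8,0,0,0,-0.026],[0,0.8,0,0,0,0],[0,0.8,0,0,0,0],[0,0.8,0,0,0,0],[-0.2,0.5,0,0,0,0],[0,0,0,0,0,0]]' -1 60
python3 pose.py 90
python3 - <<'E'
from h import *
c=cap("wrist");cv2.imwrite("pics/w1.png",c["frame"]);print(c["camera_matrix"])
for l in "cleaner channel mouth switch_tip lid lid_tab".split(): print(l,spots(c,"wrist",l,2))
E
```

```text
t: 4.2
tcp_pos: [445.9, 170.4, 266.6]
tool_rot: [-2.229, 0.017, 2.21]
ft_force: [-0.1, -0.1, 0.7]
gripper_width: 85.5
t 4.2 tcp [445.9 170.4 266.6] x [ 0.008 -0.006 -1.   ] y [-0.009 -1.     0.006] q [ 0.283  0.138  1.645 -0.008  1.352  1.864] F [-0.1 -0.1  0.7] w 85.5
yaw delta deg 0.5 units 0.003
[[371.64829954   0.         322.73479657]
 [  0.         371.64829954 240.38173476]
 [  0.           0.           1.        ]]
cleaner []
channel [(0.81, [438.0, 208.0, 106.0])]
mouth []
switch_tip [(0.79, [558.0, 333.0, 149.0]), (0.75, [506.0, -138.0, 3.0])]
lid [(0.92, [219.0, 307.0, -3.0]), (0.56, [438.0, 275.0, 104.0])]
lid_tab [(0.89, [439.0, 222.0, 126.0]), (0.34, [440.0, 278.0, 106.0])]
```

View pics/w1.png

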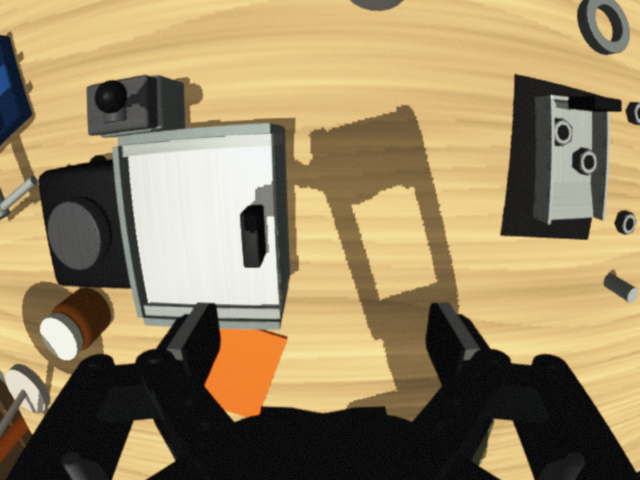

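Wrist view: the aluminium lid is in the box (px 205,215) with its tab at (255,235). The orange look-alike is at (245,370), partly under the gripper. I'll measure the lid's yaw from its bright area.

```bash
cat >> h.py <<'E'
def wray(c,u,v,z):
    K=np.array(c["camera_matrix"]);dx=(np.asarray(u,float)-K[0,2])/K[0,0];dy=(np.asarray(v,float)-K[1,2])/K[1,1]
    th=np.hypot(dx,dy)+1e-9;r=np.stack([np.sin(th)*dx/th,np.sin(th)*dy/th,np.cos(th)],-1)@c["W"][:3,:3].T
    o=c["W"][:3,3];return o+r*((z-o[2])/r[...,2])[...,None]
E
python3 - <<'E'
from h import *
c=cap("wrist");g=c["frame"].min(2)
m=(g>165).astype(np.uint8);m[:, :120]=0;m[:,300:]=0;m[330:]=0;m[:120]=0
n,L,S,_=cv2.connectedComponentsWithStats(m);k=1+S[1:,4].argmax();print(S[k])
v,u=np.where(L==k);P=wray(c,u,v,111.)[:,:2]
print(cv2.minAreaRect(P.astype(np.float32)),P.min(0),P.max(0))
# tab mask
m=(c["frame"].max(2)<60)&(np.arange(640)[None]>230)&(np.arange(640)[None]<275)&(np.arange(480)[:,None]>195)&(np.arange(480)[:,None]<272)
v,u=np.where(m);P=wray(c,u,v,145.)[:,:2];print("tab",cv2.minAreaRect(P.astype(np.float32)),np.median(P,0))
# straight edge fits: left/right lips rows per column
for lo,hi in((135,190),(290,320)):
    pts=[]
    for uu in range(150,235,3):
        col=g[lo:hi,uu].astype(int); d=np.diff(col); vv=lo+np.abs(d).argmax(); pts.append(wray(c,uu,vv,111.)[:2])
    pts=np.array(pts);f=np.polyfit(pts[:,1],pts[:,0],1);r=np.abs(pts[:,0]-np.polyval(f,pts[:,1]));f=np.polyfit(pts[r<2*np.median(r)+.3][:,1],pts[r<2*np.median(r)+.3][:,0],1);print("dx/dy",f,np.median(r))
E
```

```text
[  121   126   156   180 21246]
((447.8974914550781, 276.7399597167969), (155.9657440185547, 133.40802001953125), 0.6331900358200073) [369.39607389 210.30352616] [526.3782911 344.1655383]
tab ((448.3399963378906, 221.11550903320312), (24.08426284790039, 59.74513244628906), 73.640869140625) [444.55883863 221.8458702 ]
dx/dy [-2.20457973e-03  5.19140220e+02] 1.088522816409295
dx/dy [-1.78329019e-02  3.75678841e+02] 0.5488006305629369
```

```bash

python3 -m pendant '[[-0.1,0.7,-0.2,0.002,0.0025,0.003],[0,0.65,-0.4,0,0,0],[0,0,-0.6,0,0,0],[0,0,-0.6,0,0,0],[0,0,-0.6,0,0,0],[0,0,-0.6,0,0,0],[0,0,-0.4,0,0,0],[0,0,-0.3,0,0,0],[0,0,0,0,0,0],[0,0,0,0,0,0]]' -1 80
python3 pose.py 90
```

```text
t: 5.85
tcp_pos: [446.4, 221.2, 116.0]
tool_rot: [-2.222, 0.01, 2.208]
ft_force: [-0.0, 1.0, 0.2]
gripper_width: 85.2
t 5.8 tcp [446.4 221.2 116. ] x [ 0.006  0.002 -1.   ] y [-0.011 -1.    -0.002] q [ 3.760e-01  3.210e-01  1.825e+00 -1.000e-03  9.890e-01  1.958e+00] F [-0.   1.   0.2] w 85.2
yaw delta deg 0.6 units 0.003
```

```bash

python3 -m pendant '[[-0.13,0.08,0,0.0,0.002,0.003],[0,0,0,0,0,0],[0,0,0,0,0,0],[0,0,0,0,0,0],[0,0,0,0,0,0],[0,0,0,0,0,0],[0,0,0,0,0,0],[0,0,0,0,0,0],[0,0,0,0,0,0],[0,0,0,0,0,0]]' 1 80
python3 pose.py 90
```

```text
t: 7.1
tcp_pos: [442.0, 225.2, 118.1]
tool_rot: [-2.223, -0.003, 2.216]
ft_force: [0.5, 0.5, 0.1]
gripper_width: 12.6
t 7.1 tcp [442.  225.2 118.1] x [ 0.003  0.003 -1.   ] y [-0.    -1.    -0.003] q [0.385 0.317 1.826 0.002 0.995 1.955] F [0.5 0.5 0.1] w 12.6
yaw delta deg 0.0 units 0.0
```

```bash

python3 -m pendant '[[0,-0.15,0,0,0,0],[0,-0.15,0,0,0,0],[0,-0.15,0,0,0,0],[0,-0.15,0,0,0,0],[0,-0.15,0,0,0,0],[0,-0.15,0,0,0,0],[0,-0.15,0,0,0,0],[0,-0.15,0,0,0,0],[0,-0.15,0,0,0,0],[0,0,0,0,0,0]]'
python3 pose.py 90
```

```text
t: 8.35
tcp_pos: [441.9, 167.4, 117.9]
tool_rot: [-2.222, -0.003, 2.216]
ft_force: [-0.2, 0.0, 0.1]
gripper_width: 12.3
t 8.3 tcp [441.9 167.4 117.9] x [ 0.003  0.004 -1.   ] y [-0.001 -1.    -0.004] q [0.27  0.289 1.873 0.004 0.976 1.84 ] F [-0.2  0.   0.1] w 12.3
yaw delta deg 0.1 units 0.0
```

```bash

python3 -m pendant '[[0,-0.2,0,0,0,0],[0,-0.2,0,0,0,0],[0,-0.2,0,0,0,0],[0,-0.2,0,0,0,0],[0,-0.25,0,0,0,0],[0,-0.3,0,0,0,0],[0,-0.3,0,0,0,0],[0,-0.3,0,0,0,0],[0,-0.3,0,0,0,0],[0,-0.3,0,0,0,0]]'
python3 pose.py 90
python3 - <<'E'
from h import *
c=cap("scene");cv2.imwrite("pics/s2.png",c["frame"])
for l in ("lid","lid_tab","pan","pan_tab","pan_spout"): print(l,spots(c,"scene",l,2))
print(spots(c,"scene","nut_c",8))
E
```

```text
t: 9.6
tcp_pos: [440.5, 57.8, 117.2]
tool_rot: [-2.221, -0.003, 2.22]
ft_force: [-0.1, -0.6, -2.9]
gripper_width: 12.5
t 9.6 tcp [440.5  57.8 117.2] x [ 0.001  0.002 -1.   ] y [ 0.    -1.    -0.002] q [0.034 0.257 1.927 0.003 0.957 1.602] F [-0.1 -0.6 -2.9] w 12.5
yaw delta deg -0.0 units -0.0
lid [(0.92, [441.0, 106.0, 102.0]), (0.57, [221.0, 301.0, -3.0])]
lid_tab [(0.61, [240.0, 350.0, 21.0]), (0.6, [442.0, 54.0, 129.0])]
pan [(0.86, [503.0, -137.0, -1.0]), (0.51, [580.0, -269.0, 3.0])]
pan_tab [(0.94, [574.0, -134.0, 69.0])]
pan_spout [(0.96, [427.0, -142.0, 18.0])]
[(0.59, [447.0, -395.0, -3.0]), (0.59, [560.0, -356.0, -3.0]), (0.58, [582.0, -271.0, 0.0]), (0.51, [421.0, -267.0, -2.0]), (0.45, [503.0, -162.0, 9.0])]
```

View pics/s2.png

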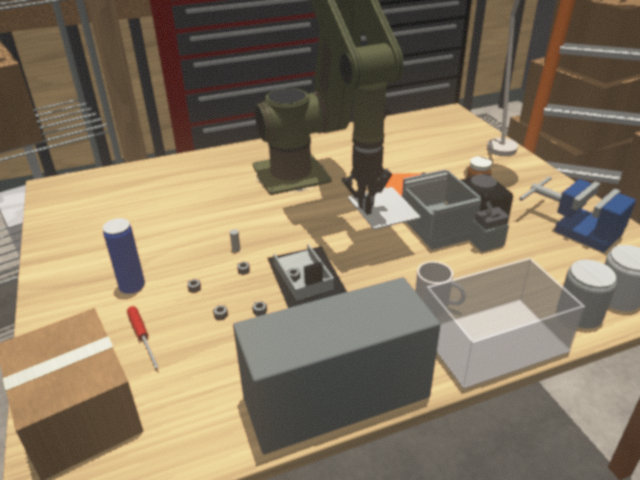

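The lid is clear of the channel and held level (px 385,208). The orange plate is untouched at (405,182). Now I'll lay the lid on the free bench.

```bash

python3 -m pendant '[[0,-0.3,0,0,0,0],[0,-0.3,0,0,0,0],[0,-0.3,-0.2,0,0,0],[0,0,-0.4,0,0,0],[0,0,-0.4,0,0,0],[0,0,-0.4,0,0,0],[0,0,-0.4,0,0,0],[0,0,-0.4,0,0,0],[0,0,-0.2,0,0,0],[0,0,0,0,0,0]]'
python3 pose.py 90
```

```text
t: 11.2
tcp_pos: [441.3, 15.9, 16.4]
tool_rot: [-2.222, 0.0, 2.218]
ft_force: [0.7, -0.3, -3.2]
gripper_width: 12.3
t 11.2 tcp [441.3  15.9  16.4] x [ 0.002  0.002 -1.   ] y [-0.002 -1.    -0.002] q [-0.061  0.423  2.048  0.003  0.669  1.509] F [ 0.7 -0.3 -3.2] w 12.3
yaw delta deg 0.1 units 0.001
```

```bash

python3 -m pendant '[[0,0,-0.06,0,0,0],[0,0,-0.04,0,0,0],[0,0,-0.03,0,0,0],[0,0,0,0,0,0],[0,0,0,0,0,0],[0,0,0,0,0,0],[0,0,0,0,0,0],[0,0,0,0,0,0],[0,0,0,0,0,0],[0,0,0,0,0,0]]'
python3 pose.py 90
```

```text
t: 12.45
tcp_pos: [442.9, 15.8, 13.8]
tool_rot: [-2.227, -0.0, 2.213]
ft_force: [-0.7, -0.5, -4.1]
gripper_width: 12.5
t 12.4 tcp [442.9  15.8  13.8] x [ 0.007  0.001 -1.   ] y [-0.001 -1.    -0.001] q [-0.061  0.428  2.05   0.003  0.657  1.509] F [-0.7 -0.5 -4.1] w 12.5
yaw delta deg 0.1 units 0.0
```

```bash

python3 -m pendant '[[0,0,-0.04,0,0,0],[0,0,0,0,0,0],[0,0,-0.04,0,0,0],[0,0,0,0,0,0],[0,0,0,0,0,0],[0,0,0,0,0,0],[0,0,0,0,0,0],[0,0,0,0,0,0],[0,0,0,0,0,0],[0,0,0,0,0,0]]'
python3 pose.py 90
```

```text
t: 13.7
tcp_pos: [443.2, 15.8, 13.1]
tool_rot: [-2.229, -0.0, 2.211]
ft_force: [0.1, 0.0, 1.6]
gripper_width: 12.6
t 13.7 tcp [443.2  15.8  13.1] x [ 0.008  0.001 -1.   ] y [-0.001 -1.    -0.001] q [-0.061  0.429  2.051  0.003  0.654  1.508] F [0.1 0.  1.6] w 12.6
yaw delta deg 0.1 units 0.0
```

```bash

python3 -m pendant '[[0,0,0,0,0,0],[0,0,0,0,0,0],[0,0,0,0,0,0],[0,0,0.3,0,0,0],[0,0,0.6,0,0,0],[0,0,1,0,0,0],[0,0,1,0,0,0],[0.1,-0.3,1,0,0,0],[0.2,-0.6,1,0,0,0],[0.2,-0.8,1,0,0,0]]' -1
python3 -m pendant '[[0.2,-1,0,0,0,0],[0.2,-1,0,0,0,0],[0.2,-1,0,0,0,0],[0.2,-1,0,0,0,0],[0.2,-1,0,0,0,0],[0.2,-0.7,0,0,0,0],[0.2,-0.5,0,0,0,0],[0,0,0,0,0,0],[0,0,0,0,0,0],[0,0,0,0,0,0]]' -1
python3 pose.py 90
python3 - <<'E'
from h import *
c=cap("wrist");cv2.imwrite("pics/w3.png",c["frame"])
for l in ("lid","pan","pan_tab","pan_spout","mat","socket"): print(l,spots(c,"wrist",l,2))
for d in nets.outline_of("wrist","nut_c"):
    if d["p"]<.3: continue
    m=d["mask"];v,u=np.where(m);P=wray(c,np.array([u.mean()]),np.array([v.mean()]),12.)[0];print("nut",round(d["p"],2),u.mean().round(),v.mean().round(),len(u),P.round(0))
print(spots(c,"wrist","nut_c",9))
E
```

```text
t: 14.95
tcp_pos: [459.3, -51.5, 258.2]
tool_rot: [2.226, 0.005, -2.216]
ft_force: [0.8, -0.0, -0.7]
gripper_width: 85.3
t: 16.2
tcp_pos: [515.6, -307.3, 271.1]
tool_rot: [2.242, -0.001, -2.198]
ft_force: [0.9, -0.0, -0.0]
gripper_width: 85.2
t 16.2 tcp [ 515.6 -307.3  271.1] x [ 0.02  -0.002 -1.   ] y [ 0.001 -1.     0.002] q [-0.614  0.306  1.405  0.01   1.413  0.955] F [ 0.9 -0.  -0. ] w 85.2
yaw delta deg -0.0 units -0.0
lid [(0.97, [218.0, 307.0, -4.0]), (0.93, [440.0, 66.0, -2.0])]
pan [(0.76, [504.0, -138.0, -1.0]), (0.45, [696.0, -208.0, -5.0])]
pan_tab [(0.61, [569.0, -137.0, 64.0])]
pan_spout [(0.75, [430.0, -146.0, 19.0]), (0.48, [558.0, -363.0, 2.0])]
mat [(0.49, [557.0, -360.0, 2.0])]
socket [(0.6, [328.0, -263.0, -1.0])]
nut 0.97 194.0 216.0 637 [ 501. -159.   12.]
nut 0.94 157.0 188.0 673 [ 534. -115.   12.]
nut 0.94 398.0 263.0 676 [ 444. -395.   12.]
nut 0.9 288.0 281.0 635 [ 423. -267.   12.]
nut 0.72 369.0 163.0 713 [ 559. -358.   12.]
nut 0.71 289.0 143.0 660 [ 580. -271.   12.]
[(0.95, [507.0, -160.0, 7.0]), (0.9, [559.0, -359.0, 3.0]), (0.76, [534.0, -120.0, 10.0]), (0.76, [444.0, -394.0, -0.0]), (0.65, [584.0, -268.0, 1.0]), (0.63, [422.0, -266.0, 0.0]), (0.47, [701.0, 109.0, -5.0])]
```

View pics/w3.png

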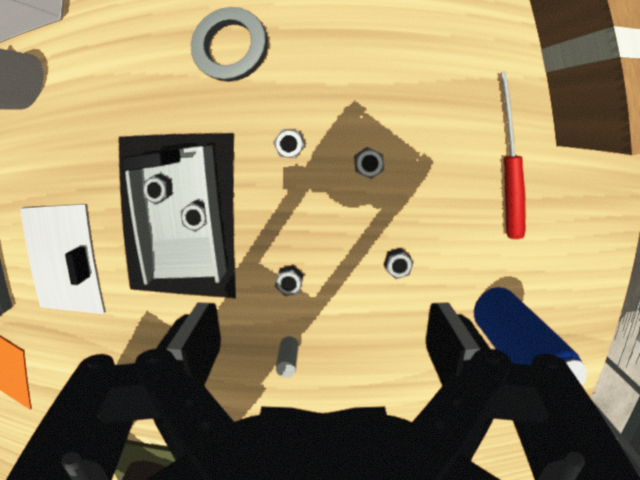

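The lid lies flat with its tab up (px 70,265). There are four loose nuts at (288,281), (289,143), (369,163) and (398,263), two in the pan, and no fifth. Next I need the nuts' flat directions.

```bash
cat > nuts.py <<'E'
from h import *
import sys
c=cap("wrist");nets.outline_of
y=Ro.from_rotvec(status.observe()["tool_rot"]).as_matrix()[:,1];cur=np.degrees(np.arctan2(y[1],y[0]))
for d in nets.outline_of("wrist","nut_c"):
    if d["p"]<.3: continue
    v,u=np.where(d["mask"]);P=wray(c,u,v,18.)[:,:2];C=P.mean(0);Q=wray(c,np.array([u.mean()]),np.array([v.mean()]),12.)[0]
    # moment of order 6 of the contour radius -> hexagon phase (corners)
    h=cv2.convexHull(P.astype(np.float32))[:,0];a=np.radians(np.arange(0,60,1.))
    wd=[sum(np.ptp(h@np.array([np.cos(t+k*np.pi/3),np.sin(t+k*np.pi/3)])) for k in range(3)) for t in a]
    b=np.degrees(a[np.argmin(wd)]); dl=(b-cur+30)%60-30
    print("p",round(d["p"],2),"xy",Q[:2].round(0),"flat normal",b,"width",(min(wd)/3).round(1),(max(wd)/3).round(1),"turn deg",dl.round(0),"units",(dl/180).round(3))
print("pan",spots(c,"wrist","pan",1),spots(c,"wrist","pan_tab",1),spots(c,"wrist","pan_spout",1))
E
python3 nuts.py
```

```text
p 0.97 xy [ 580. -271.] flat normal 53.0 width 30.4 32.8 turn deg 23.0 units 0.128
p 0.94 xy [ 535. -114.] flat normal 28.0 width 34.3 36.3 turn deg -2.0 units -0.011
p 0.88 xy [ 559. -357.] flat normal 33.0 width 31.1 33.3 turn deg 3.0 units 0.017
p 0.8 xy [ 423. -267.] flat normal 12.000000000000002 width 34.1 36.6 turn deg -18.0 units -0.1
p 0.62 xy [ 444. -395.] flat normal 16.0 width 34.3 37.2 turn deg -14.0 units -0.078
p 0.58 xy [ 501. -159.] flat normal 33.0 width 32.4 35.0 turn deg 3.0 units 0.017
pan [(0.76, [506.0, -138.0, 0.0])] [(0.72, [570.0, -137.0, 66.0])] [(0.61, [425.0, -146.0, 20.0])]
```

```bash

python3 -m pendant '[[0.3,-0.3,-0.4,0.001,0.006,0.008],[0.3,-0.3,-0.8,0,0,0.008],[0.3,-0.4,-0.8,0,0,0],[0.2,-0.3,-0.8,0,0,0],[0,0,-0.8,0,0,0],[0,0,-0.8,0,0,0],[0,0,-0.6,0,0,0],[0,0,-0.4,0,0,0],[0,0,0,0,0,0],[0,0,0,0,0,0]]' -1
python3 pose.py 93; python3 nuts.py
```

```text
t: 18.15
tcp_pos: [563.3, -364.1, 50.1]
tool_rot: [2.201, 0.053, -2.187]
ft_force: [-0.3, -1.2, -0.2]
gripper_width: 85.3
t 18.1 tcp [ 563.3 -364.1   50.1] x [ 0.006 -0.003 -1.   ] y [ 0.051 -0.999  0.003] q [-0.638  0.597  1.506  0.002  1.032  0.881] F [-0.3 -1.2 -0.2] w 85.3
yaw delta deg 0.1 units 0.0
p 0.93 xy [ 560. -357.] flat normal 37.0 width 33.4 37.0 turn deg 4.0 units 0.023
p 0.91 xy [ 493. -143.] flat normal 33.0 width 28.4 30.8 turn deg 0.0 units 0.0
p 0.89 xy [ 581. -273.] flat normal 54.0 width 35.2 38.3 turn deg 21.0 units 0.117
p 0.61 xy [ 535. -133.] flat normal 9.0 width 18.6 19.7 turn deg -24.0 units -0.133
p 0.6 xy [ 414. -251.] flat normal 18.0 width 6.8 7.0 turn deg -15.0 units -0.083
pan [] [] [(0.64, [428.0, -144.0, 21.0])]
```

```bash

python3 -m pendant '[[-0.08,0.17,-0.3,0,0,0.02],[0,0,-0.35,0,0,0],[0,0,-0.3,0,0,0],[0,0,-0.2,0,0,0],[0,0,0,0,0,0],[0,0,0,0,0,0],[0,0,0,0,0,0],[0,0,0,0,0,0],[0,0,0,0,0,0],[0,0,0,0,0,0]]' -1
python3 pose.py
python3 -m pendant '[[0,0,0,0,0,0],[0,0,0,0,0,0],[0,0,0,0,0,0],[0,0,0,0,0,0],[0,0,0,0,0,0],[0,0,0,0,0,0],[0,0,0,0,0,0],[0,0,0,0,0,0],[0,0,0,0,0,0],[0,0,0,0,0,0]]' 1 60
python3 pose.py
```

```text
t: 19.65
tcp_pos: [562.2, -359.2, 5.1]
tool_rot: [2.172, 0.114, -2.148]
ft_force: [-0.7, -0.2, -0.1]
gripper_width: 85.3
t 19.6 tcp [ 562.2 -359.2    5.1] x [ 0.012 -0.006 -1.   ] y [ 0.112 -0.994  0.008] q [-0.633  0.644  1.555  0.002  0.929  0.824] F [-0.7 -0.2 -0.1] w 85.3
t: 20.9
tcp_pos: [562.6, -359.4, 5.6]
tool_rot: [2.173, 0.114, -2.147]
ft_force: [-0.7, 0.5, 0.7]
gripper_width: 28.6
t 20.9 tcp [ 562.6 -359.4    5.6] x [ 0.013 -0.007 -1.   ] y [ 0.112 -0.994  0.008] q [-0.633  0.643  1.555  0.002  0.93   0.824] F [-0.7  0.5  0.7] w 28.6
```

```bash

python3 -m pendant '[[0,0,0.5,0,0,0],[0,0,1,0,0,0],[0,0,1,0,0,0],[-0.3,0.8,0.4,0,0,0],[-0.3,1,0,0,0,0],[-0.3,1,0,0,0,0],[-0.3,1,0,0,0,0],[-0.3,1,0,0,0,0],[-0.3,1,0,0,0,0],[0,0.1,0,0,0,0]]'
python3 pose.py
python3 - <<'E'
from h import *
c=cap("scene")
for l in ("pan","pan_tab","pan_spout"): print(l,spots(c,"scene",l,1))
print(spots(c,"scene","nut_c",8))
E
```

```text
t: 22.15
tcp_pos: [484.8, -116.5, 121.8]
tool_rot: [2.172, 0.114, -2.154]
ft_force: [0.8, 0.1, -1.0]
gripper_width: 28.4
t 22.1 tcp [ 484.8 -116.5  121.8] x [ 0.009 -0.004 -1.   ] y [ 0.11  -0.994  0.005] q [-3.200e-01  3.130e-01  1.820e+00 -1.000e-03  1.000e+00  1.142e+00] F [ 0.8  0.1 -1. ] w 28.4
pan [(0.81, [501.0, -141.0, -1.0])]
pan_tab [(0.69, [572.0, -134.0, 67.0])]
pan_spout [(0.57, [428.0, -141.0, 16.0])]
[(0.67, [580.0, -272.0, 2.0]), (0.52, [503.0, -163.0, 3.0]), (0.5, [483.0, -116.0, 114.0]), (0.48, [421.0, -266.0, -2.0])]
```

```bash

python3 -m pendant '[[0.15,-0.05,-0.4,0,0,0],[0,0,-0.5,0,0,0],[0,0,-0.5,0,0,0],[0,0,-0.3,0,0,0],[0,0,-0.15,0,0,0],[0,0,0,0,0,0],[0,0,0,0,0,0],[0,0,0,0,0,0],[0,0,0,0,0,0],[0,0,0,0,0,0]]'
python3 pose.py
```

```text
t: 23.65
tcp_pos: [499.0, -127.8, 44.1]
tool_rot: [2.183, 0.099, -2.146]
ft_force: [-0.3, 0.0, 0.2]
gripper_width: 28.5
t 23.6 tcp [ 499.  -127.8   44.1] x [ 0.018 -0.009 -1.   ] y [ 0.101 -0.995  0.01 ] q [-0.331  0.437  1.878 -0.003  0.807  1.141] F [-0.3  0.   0.2] w 28.5
```

```bash

python3 -m pendant '[[-0.27,0.22,0,0.003,0.006,0],[0,0,0,0,0,0],[0,0,0,0,0,0],[0,0,0,0,0,0],[0,0,0,0,0,0],[0,0,0,0,0,0],[0,0,0,0,0,0],[0,0,0,0,0,0],[0,0,0,0,0,0],[0,0,0,0,0,0]]'
python3 -m pendant '[[0,0,0,0,0,0],[0,0,0,0,0,0],[0,0,0,0,0,0],[0,0,0,0,0,0],[0,0,0.5,0,0,0],[0,0,1,0,0,0],[0.4,-0.6,1,0,0,0],[0.6,-1,1,0,0,0],[0.6,-1,0,0,0,0.05],[0.4,-0.8,0,0,0,0.05]]' -0.15
python3 pose.py
python3 nuts.py
```

```text
t: 24.9
tcp_pos: [487.5, -118.4, 44.3]
tool_rot: [2.168, 0.112, -2.172]
ft_force: [0.9, -0.1, 0.2]
gripper_width: 28.0
t: 26.15
tcp_pos: [566.3, -254.9, 189.7]
tool_rot: [1.978, 0.432, -1.991]
ft_force: [1.0, 0.7, 0.2]
gripper_width: 49.4
t 26.1 tcp [ 566.3 -254.9  189.7] x [-0.006 -0.001 -1.   ] y [ 0.416 -0.91  -0.001] q [-0.489  0.405  1.461 -0.004  1.28   0.655] F [1.  0.7 0.2] w 49.4
p 0.92 xy [ 581. -271.] flat normal 55.0 width 31.1 34.0 turn deg 0.0 units 0.001
p 0.88 xy [ 531. -114.] flat normal 34.0 width 34.8 35.6 turn deg -21.0 units -0.115
p 0.86 xy [ 425. -268.] flat normal 13.0 width 36.6 38.1 turn deg 18.0 units 0.101
p 0.82 xy [ 501. -162.] flat normal 33.0 width 36.0 38.8 turn deg -22.0 units -0.121
p 0.59 xy [ 483. -116.] flat normal 36.0 width 35.9 38.6 turn deg -19.0 units -0.104
p 0.52 xy [ 438. -384.] flat normal 10.0 width 22.9 25.0 turn deg 15.0 units 0.085
pan [(0.57, [505.0, -139.0, -0.0])] [(0.71, [567.0, -136.0, 65.0])] [(0.69, [427.0, -148.0, 21.0])]
```

```bash

python3 -m pendant '[[0.15,-0.2,-0.4,0,0,0],[0.1,-0.1,-0.7,0,0,0],[0,0,-0.7,0,0,0],[0,0,-0.7,0,0,0],[0,0,-0.7,0,0,0],[0,0,-0.5,0,0,0],[0,0,-0.3,0,0,0],[0,0,-0.2,0,0,0],[0,0,0,0,0,0],[0,0,0,0,0,0]]' -1
python3 pose.py
```

```text
t: 27.65
tcp_pos: [570.8, -258.3, 8.8]
tool_rot: [1.975, 0.437, -2.004]
ft_force: [-0.5, -0.7, -0.2]
gripper_width: 85.3
t 27.6 tcp [ 570.8 -258.3    8.8] x [-0.015  0.004 -1.   ] y [ 0.412 -0.911 -0.01 ] q [-0.49   0.609  1.625 -0.004  0.923  0.658] F [-0.5 -0.7 -0.2] w 85.3
```

```bash

python3 -m pendant '[[0.25,-0.32,-0.1,-0.001,-0.005,0],[0,0,0,0,0,0],[0,0,0,0,0,0],[0,0,0,0,0,0],[0,0,0,0,0,0],[0,0,0,0,0,0],[0,0,0,0,0,0],[0,0,0,0,0,0],[0,0,0,0,0,0],[0,0,0,0,0,0]]' -1
python3 -m pendant '[[0,0,0,0,0,0],[0,0,0,0,0,0],[0,0,0,0,0,0],[0,0,0,0,0,0],[0,0,0,0,0,0],[0,0,0,0,0,0],[0,0,0,0,0,0],[0,0,0,0,0,0],[0,0,0.5,0,0,0],[0,0,0.8,0,0,0]]' 1 60
python3 pose.py
```

```text
t: 28.9
tcp_pos: [582.8, -272.9, 6.7]
tool_rot: [1.991, 0.426, -1.981]
ft_force: [-0.0, -0.5, 0.5]
gripper_width: 85.3
t: 30.15
tcp_pos: [580.2, -271.5, 56.3]
tool_rot: [1.987, 0.432, -1.989]
ft_force: [0.5, 0.9, -1.0]
gripper_width: 28.1
t 30.1 tcp [ 580.2 -271.5   56.3] x [-0.002  0.003 -1.   ] y [ 0.412 -0.911 -0.003] q [-0.504  0.56   1.565  0.002  1.019  0.641] F [ 0.5  0.9 -1. ] w 28.1
```

```bash

python3 -m pendant '[[0,0,0.8,0,0,0],[-0.1,0.3,0.7,0,0,-0.043],[-0.3,0.7,0.2,0,0,-0.043],[-0.3,0.9,0,0,0,-0.042],[-0.3,0.8,0,0,0,0],[0,0,0,0,0,0],[0,0,-0.3,0,0,0],[0,0,-0.5,0,0,0],[0,0,0,0,0,0],[0,0,0,0,0,0]]'
python3 pose.py 90
```

```text
t: 31.4
tcp_pos: [541.0, -164.5, 93.7]
tool_rot: [2.222, 0.007, -2.214]
ft_force: [-0.1, -0.6, -0.5]
gripper_width: 28.0
t 31.4 tcp [ 541.  -164.5   93.7] x [ 0.004  0.    -1.   ] y [ 0.006 -1.     0.   ] q [-0.371  0.429  1.706  0.002  1.003  1.193] F [-0.1 -0.6 -0.5] w 28.0
yaw delta deg -0.4 units -0.002
```

```bash

python3 -m pendant '[[-0.1,0.17,-0.3,0,0,0],[0,0,-0.4,0,0,0],[0,0,-0.35,0,0,0],[0,0,-0.15,0,0,0],[0,0,0,0,0,0],[0,0,0,0,0,0],[0,0,0,0,0,0],[0,0,0,0,0,0],[0,0,0,0,0,0],[0,0,0,0,0,0]]'
python3 pose.py
python3 -m pendant '[[0,0,0,0,0,0],[0,0,0,0,0,0],[0,0,0,0,0,0],[0,0,0,0,0,0],[0,0,0.5,0,0,0],[0,0,1,0,0,0],[-0.4,-0.5,1,0,0,0],[-0.6,-0.6,1,0,0,-0.033],[-0.7,-0.6,0,0,0,-0.033],[-0.6,-0.6,0,0,0,-0.03]]' -0.15
python3 pose.py
python3 nuts.py
```

```text
t: 32.65
tcp_pos: [538.2, -157.9, 45.2]
tool_rot: [2.227, 0.004, -2.21]
ft_force: [-0.8, 0.3, -0.5]
gripper_width: 28.1
t 32.6 tcp [ 538.2 -157.9   45.2] x [ 0.008 -0.001 -1.   ] y [ 0.005 -1.     0.001] q [-0.362  0.486  1.767  0.002  0.881  1.203] F [-0.8  0.3 -0.5] w 28.1
t: 33.9
tcp_pos: [445.1, -251.0, 189.4]
tool_rot: [-2.07, 0.315, 2.051]
ft_force: [-0.2, 0.3, -0.5]
gripper_width: 49.0
t 33.9 tcp [ 445.1 -251.   189.4] x [ 0.009 -0.004 -1.   ] y [-0.296 -0.955  0.001] q [-0.597  0.251  1.705  0.002  1.176  1.274] F [-0.2  0.3 -0.5] w 49.0
p 0.95 xy [ 502. -160.] flat normal 31.0 width 33.3 36.1 turn deg 18.0 units 0.103
p 0.93 xy [ 444. -394.] flat normal 16.0 width 33.1 35.4 turn deg 3.0 units 0.019
p 0.8 xy [ 484. -115.] flat normal 34.0 width 35.8 38.2 turn deg 21.0 units 0.119
p 0.8 xy [ 422. -267.] flat normal 14.0 width 32.0 34.5 turn deg 1.0 units 0.008
p 0.72 xy [ 536. -155.] flat normal 31.0 width 33.8 36.6 turn deg 18.0 units 0.103
p 0.7 xy [ 535. -114.] flat normal 29.000000000000004 width 35.9 38.4 turn deg 16.0 units 0.091
pan [] [(0.7, [569.0, -134.0, 65.0])] [(0.83, [427.0, -144.0, 19.0])]
```

```bash

python3 -m pendant '[[-0.35,-0.25,-0.2,0,0,0.008],[-0.3,-0.2,-0.6,0,0,0],[0,0,-0.8,0,0,0],[0,0,-0.8,0,0,0],[0,0,-0.7,0,0,0],[0,0,-0.6,0,0,0],[0,0,-0.4,0,0,0],[0,0,-0.3,0,0,0],[0,0,0,0,0,0],[0,0,0,0,0,0]]' -1
python3 pose.py
```

```text
t: 35.4
tcp_pos: [429.1, -262.0, 5.9]
tool_rot: [-2.099, 0.264, 2.074]
ft_force: [0.1, -0.1, 1.2]
gripper_width: 85.4
t 35.4 tcp [ 429.1 -262.     5.9] x [ 0.012 -0.001 -1.   ] y [-0.25  -0.968 -0.002] q [-0.637  0.491  1.932  0.01   0.709  1.178] F [ 0.1 -0.1  1.2] w 85.4
```

```bash

python3 -m pendant '[[-0.17,-0.13,0,0,0.003,0],[0,0,0,0,0,0],[0,0,0,0,0,0],[0,0,0,0,0,0],[0,0,0,0,0,0],[0,0,0,0,0,0],[0,0,0,0,0,0],[0,0,0,0,0,0],[0,0,0,0,0,0],[0,0,0,0,0,0]]' 1 60
python3 -m pendant '[[0,0,0.5,0,0,0],[0,0,1,0,0,0],[0.2,0.3,0.8,0,0,0.026],[0.5,0.8,0.3,0,0,0.026],[0.6,0.8,0,0,0,0.026],[0.6,0.8,0,0,0,0],[0.5,0.5,0,0,0,0],[0,0,0,0,0,0],[0,0,0,0,0,0],[0,0,0,0,0,0]]'
python3 pose.py 90
```

```text
t: 36.65
tcp_pos: [422.8, -268.7, 8.0]
tool_rot: [-2.094, 0.268, 2.082]
ft_force: [-0.2, -1.1, -0.0]
gripper_width: 28.1
t: 37.9
tcp_pos: [518.9, -137.0, 114.3]
tool_rot: [-2.225, 0.004, 2.218]
ft_force: [0.6, -0.6, -1.0]
gripper_width: 27.9
t 37.9 tcp [ 518.9 -137.   114.3] x [ 0.003 -0.002 -1.   ] y [-0.002 -1.     0.002] q [-3.360e-01  3.700e-01  1.745e+00 -1.000e-03  1.022e+00  1.237e+00] F [ 0.6 -0.6 -1. ] w 27.9
yaw delta deg 0.1 units 0.001
```

```bash

python3 -m pendant '[[-0.5,-0.25,-0.2,0,0,0],[-0.5,-0.2,-0.3,0,0,0],[-0.4,-0.1,-0.3,0,0,0],[0,0,-0.4,0,0,0],[0,0,-0.3,0,0,0],[0,0,-0.15,0,0,0],[0,0,0,0,0,0],[0,0,0,0,0,0],[0,0,0,0,0,0],[0,0,0,0,0,0]]'
python3 pose.py 90;python3 - <<'E'
from h import *
c=cap("scene")
for l in ("pan","pan_tab","pan_spout"): print(l,spots(c,"scene",l,1))
E
```

```text
t: 39.15
tcp_pos: [459.2, -164.3, 47.9]
tool_rot: [-2.225, 0.014, 2.213]
ft_force: [-0.5, 0.3, -1.2]
gripper_width: 28.0
t 39.1 tcp [ 459.2 -164.3   47.9] x [ 0.005 -0.004 -1.   ] y [-0.009 -1.     0.004] q [-0.429  0.409  1.923 -0.002  0.804  1.152] F [-0.5  0.3 -1.2] w 28.0
yaw delta deg 0.5 units 0.003
pan [(0.76, [503.0, -137.0, 0.0])]
pan_tab [(0.92, [573.0, -133.0, 67.0])]
pan_spout [(0.93, [428.0, -144.0, 17.0])]
```

```bash

python3 -m pendant '[[0.15,0.13,-0.05,0,0,0],[0,0,0,0,0,0],[0,0,0,0,0,0],[0,0,0,0,0,0],[0,0,0,0,0,0],[0,0,0,0,0,0],[0,0,0,0,0,0],[0,0,0,0,0,0],[0,0,0,0,0,0],[0,0,0,0,0,0]]'
python3 -m pendant '[[0,0,0,0,0,0],[0,0,0,0,0,0],[0,0,0,0,0,0],[0,0,0,0,0,0],[0,0,0.5,0,0,0],[0,0,1,0,0,0],[0,-1,1,0,0,0],[0,-1,1,0,0,-0.033],[-0.3,-1,0,0,0,-0.033],[-0.2,-1,0,0,0,-0.01]]' -0.15
python3 pose.py
python3 nuts.py
```

```text
t: 40.6
tcp_pos: [465.2, -158.7, 45.5]
tool_rot: [-2.224, 0.014, 2.213]
ft_force: [0.5, 0.4, 0.1]
gripper_width: 28.3
t: 41.85
tcp_pos: [444.0, -319.9, 190.6]
tool_rot: [-2.094, 0.265, 2.085]
ft_force: [1.3, 0.8, -0.5]
gripper_width: 49.3
t 41.9 tcp [ 444.  -319.9  190.6] x [ 0.004 -0.003 -1.   ] y [-0.247 -0.969  0.002] q [-0.702  0.301  1.627  0.     1.209  1.119] F [ 1.3  0.8 -0.5] w 49.3
p 0.9 xy [ 502. -156.] flat normal 35.0 width 32.7 34.4 turn deg 19.0 units 0.108
p 0.82 xy [ 465. -153.] flat normal 23.0 width 37.3 39.6 turn deg 7.0 units 0.041
p 0.78 xy [ 484. -114.] flat normal 34.0 width 38.8 41.2 turn deg 18.0 units 0.102
p 0.77 xy [ 537. -152.] flat normal 33.0 width 34.6 36.3 turn deg 17.0 units 0.097
p 0.72 xy [ 443. -395.] flat normal 18.0 width 33.1 35.7 turn deg 2.0 units 0.014
p 0.69 xy [ 535. -114.] flat normal 29.000000000000004 width 38.1 40.4 turn deg 13.0 units 0.075
p 0.64 xy [441.  40.] flat normal 0.0 width 162.8 168.9 turn deg -16.0 units -0.086
pan [(0.82, [509.0, -138.0, 4.0])] [(0.9, [568.0, -136.0, 62.0])] [(0.8, [426.0, -143.0, 21.0])]
```

Next is the last nut, at (443,-395).

```bash

python3 -m pendant '[[0,-0.8,-0.2,0,0,0.012],[0,-0.8,-0.6,0,0,0],[0,-0.4,-0.8,0,0,0],[0,0,-0.8,0,0,0],[0,0,-0.7,0,0,0],[0,0,-0.6,0,0,0],[0,0,-0.4,0,0,0],[0,0,-0.3,0,0,0],[0,0,0,0,0,0],[0,0,0,0,0,0]]' -1
python3 pose.py
```

```text
t: 43.35
tcp_pos: [447.5, -387.7, 8.1]
tool_rot: [-2.119, 0.202, 2.116]
ft_force: [0.1, 0.1, -0.3]
gripper_width: 85.2
t 43.4 tcp [ 447.5 -387.7    8.1] x [ 0.002  0.004 -1.   ] y [-0.193 -0.981 -0.004] q [-0.788  0.571  1.719  0.006  0.853  0.974] F [ 0.1  0.1 -0.3] w 85.2
```

```bash

python3 -m pendant '[[-0.1,-0.18,-0.06,0,0,0],[0,0,0,0,0,0],[0,0,0,0,0,0],[0,0,0,0,0,0],[0,0,0,0,0,0],[0,0,0,0,0,0],[0,0,0,0,0,0],[0,0,0,0,0,0],[0,0,0,0,0,0],[0,0,0,0,0,0]]' 1 60
python3 -m pendant '[[0,0,0.5,0,0,0],[0,0,1,0,0,0],[0,0.4,0.8,0,0,0.03],[0,0.9,0.3,0,0,0.03],[0,1,0,0,0,0],[0,1,0,0,0,0],[0,1,0,0,0,0],[0,1,0,0,0,0],[0,1,0,0,0,0],[0,0,0,0,0,0]]'
python3 pose.py 90
```

```text
t: 44.6
tcp_pos: [444.1, -397.1, 7.9]
tool_rot: [-2.123, 0.206, 2.113]
ft_force: [-0.3, 0.5, 0.5]
gripper_width: 28.0
t: 45.85
tcp_pos: [442.5, -137.5, 113.9]
tool_rot: [-2.224, 0.001, 2.214]
ft_force: [0.4, -0.5, -0.3]
gripper_width: 28.1
t 45.9 tcp [ 442.5 -137.5  113.9] x [ 0.005  0.002 -1.   ] y [-0.003 -1.    -0.002] q [-0.395  0.283  1.896  0.005  0.959  1.176] F [ 0.4 -0.5 -0.3] w 28.1
yaw delta deg 0.2 units 0.001
```

```bash

python3 -m pendant '[[0.15,0.45,-0.2,0,0,0],[0,0,-0.4,0,0,0],[0,0,-0.4,0,0,0],[0,0,-0.35,0,0,0],[0,0,-0.2,0,0,0],[0,0,0,0,0,0],[0,0,0,0,0,0],[0,0,0,0,0,0],[0,0,0,0,0,0],[0,0,0,0,0,0]]'
python3 pose.py 90;python3 - <<'E'
from h import *
c=cap("scene")
for l in ("pan","pan_tab","pan_spout"): print(l,spots(c,"scene",l,1))
E
```

```text
t: 47.1
tcp_pos: [452.7, -123.6, 52.4]
tool_rot: [-2.235, 0.006, 2.207]
ft_force: [-0.9, -0.1, -0.1]
gripper_width: 28.1
t 47.1 tcp [ 452.7 -123.6   52.4] x [ 0.012 -0.003 -1.   ] y [-0.003 -1.     0.003] q [-0.358  0.381  1.962  0.003  0.786  1.214] F [-0.9 -0.1 -0.1] w 28.1
yaw delta deg 0.2 units 0.001
pan [(0.68, [461.0, -157.0, 10.0])]
pan_tab [(0.76, [572.0, -136.0, 67.0])]
pan_spout [(0.95, [432.0, -143.0, 18.0])]
```

```bash

python3 -m pendant '[[-0.05,0.15,-0.13,0.001,0.003,0],[0,0,0,0,0,0],[0,0,0,0,0,0],[0,0,0,0,0,0],[0,0,0,0,0,0],[0,0,0,0,0,0],[0,0,0,0,0,0],[0,0,0,0,0,0],[0,0,0,0,0,0],[0,0,0,0,0,0]]'
python3 -m pendant '[[0,0,0,0,0,0],[0,0,0,0,0,0],[0,0,0,0,0,0],[0,0,0,0,0,0],[0,0,0.5,0,0,0],[0,0,1,0,0,0],[0.5,0,1,0,0,0],[0.8,0,1,0,0,0],[0.8,0,0,0,0,0],[0.3,0,0,0,0,0]]' -0.15
python3 pose.py
python3 nuts.py; python3 - <<'E'
from h import *
c=cap("wrist");cv2.imwrite("pics/w4.png",c["frame"])
E
```

```text
t: 48.55
tcp_pos: [450.4, -117.0, 46.5]
tool_rot: [-2.221, 0.002, 2.218]
ft_force: [0.7, -0.1, -1.4]
gripper_width: 28.0
t: 49.8
tcp_pos: [545.6, -116.1, 191.2]
tool_rot: [-2.217, 0.002, 2.22]
ft_force: [-0.3, 0.4, -0.2]
gripper_width: 49.4
t 49.8 tcp [ 545.6 -116.1  191.2] x [-0.001  0.002 -1.   ] y [-0.004 -1.    -0.002] q [-0.287  0.318  1.599  0.002  1.227  1.288] F [-0.3  0.4 -0.2] w 49.4
p 0.96 xy [ 532. -116.] flat normal 29.999999999999996 width 34.2 36.3 turn deg 0.0 units 0.001
p 0.96 xy [ 444. -116.] flat normal 26.0 width 35.1 37.4 turn deg -4.0 units -0.021
p 0.92 xy [ 534. -158.] flat normal 32.0 width 33.2 34.5 turn deg 2.0 units 0.012
p 0.76 xy [ 466. -166.] flat normal 59.00000000000001 width 32.4 33.5 turn deg 29.0 units 0.162
p 0.68 xy [ 501. -163.] flat normal 34.0 width 33.8 35.5 turn deg 4.0 units 0.023
p 0.67 xy [ 484. -117.] flat normal 34.0 width 35.6 38.2 turn deg 4.0 units 0.023
pan [(0.96, [507.0, -139.0, 1.0])] [(0.93, [567.0, -136.0, 63.0])] [(0.88, [429.0, -142.0, 18.0])]
```

View pics/w4.png

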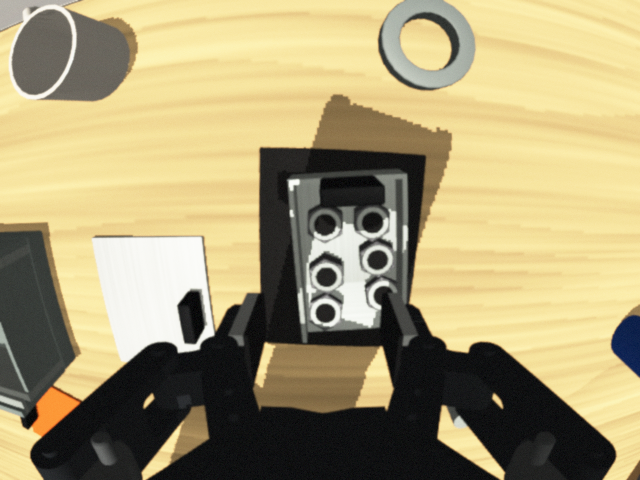

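The pan (px 350,260) holds all six nuts and no loose ones remain in view. Before gripping the pan, I'll test-tilt the tool to learn the wrist geometry, and measure the mat's centre.

```bash

python3 - <<'E'
from h import *
c=cap("wrist")
g=c["frame"].max(2)
m=(g<45).astype(np.uint8); m[345:]=0;m[:140]=0;m[:,:250]=0;m[:,435:]=0
q=np.array([[260,148],[425,155],[268,342]]);print(wray(c,q[:,0],q[:,1],3.).round(0))
s=status.observe();print(s["tcp_pos"],s["joints"])
E
python3 -m pendant '[[0,0,0.5,0,-0.05,0],[0,0,0,0,-0.05,0],[0,0,0,0,-0.05,0],[0,0,0,0,-0.05,0],[0,0,0,0,0,0],[0,0,0,0,0,0],[0,0,0,0,0,0],[0,0,0,0,0,0],[0,0,0,0,0,0],[0,0,0,0,0,0]]' -1
python3 pose.py
python3 - <<'E'
from h import *
D=np.array([(.307,1.506,575,231.3),(.127,1.663,469.2,265.4),(.321,1.825,498.2,116),(.423,2.048,441.6,16.4),(.306,1.405,600.2,271.1),(.597,1.506,670.7,50.1),(.313,1.82,498.6,121.8),(.437,1.878,515.1,44.1),(.409,1.923,487.7,47.9),(.318,1.599,557.8,191.2),(.644,1.555,667,5.1)])
A=[];b=[]
for q2,q3,r,z in D:
    s=q2+q3;A+=[[1,0,np.sin(q2),np.sin(s),np.cos(s)],[0,1,np.cos(q2),np.cos(s),-np.sin(s)]];b+=[r,z]
x,res,_,_=np.linalg.lstsq(np.array(A),np.array(b),rcond=None);print("a,h,L1,L2,e",x.round(1),np.abs(A@x-b).max())
E
```

```text
[[ 599.  -59.    3.]
 [ 594. -207.    3.]
 [ 402.  -56.    3.]]
[ 542.3652632  -115.84793681  190.07933925] [-0.28766953  0.31642358  1.60409295  0.00169246  1.22698098  1.28724744]
t: 51.4
tcp_pos: [544.2, -112.2, 210.1]
tool_rot: [-2.771, -0.017, 1.464]
ft_force: [0.0, 0.3, -0.7]
gripper_width: 85.3
t 51.4 tcp [ 544.2 -112.2  210.1] x [ 0.564  0.013 -0.826] y [ 0.006 -1.    -0.012] q [-0.456  0.097  2.051  0.556  0.516  0.691] F [ 0.   0.3 -0.7] w 85.3
a,h,L1,L2,e [   4.1 -181.4  648.7  416.1  109. ] 4.236512270077981
```

```bash

python3 -m pendant '[[0,0,0,0,0.048,0],[0,0,0,0,0.048,0],[0,0,0,0,0.048,0],[0,0,0,0,0.046,0],[0.1,-0.1,-0.3,0,0,0.055],[0.1,-0.1,-0.3,0,0,0.055],[0.1,-0.1,0,0,0,0.055],[0.1,-0.1,0,0,0,0.055],[0.1,-0.1,0,0,0,0.055],[0.1,-0.1,0,0,0,0.055]]' -1
python3 -m pendant '[[0,0,0,0,0,0.055],[0,0,0,0,0,0.055],[0,0,0,0,0,0.055],[0,0,0,0,0,0.015],[0,0,0,0,0,0],[0,0,0,0,0,0],[0,0,0,0,0,0],[0,0,0,0,0,0],[0,0,0,0,0,0],[0,0,0,0,0,0]]' -1
python3 pose.py 3
python3 - <<'E'
from h import *
c=cap("wrist");cv2.imwrite("pics/w5.png",c["frame"])
for l in ("pan","pan_tab","pan_spout","mat"): print(l,spots(c,"wrist",l,1))
c=cap("scene")
for l in ("pan","pan_tab","pan_spout"): print(l,spots(c,"scene",l,1))
s=status.observe();q=s["joints"]
def fk(q):
    e=Ro.from_euler
    R=e('z',q[0])*e('y',q[1]+q[2])*e('z',q[3])*e('y',q[4])*e('z',q[5]); return R.as_matrix()
for q,_ in((q,0),([-.456,.097,2.051,.556,.516,.691],0)): print(fk(q).round(2).tolist())
print(Ro.from_rotvec(s["tool_rot"]).as_matrix().round(2).tolist())
E
```

```text
t: 52.65
tcp_pos: [568.5, -135.3, 181.8]
tool_rot: [1.557, 0.933, -1.59]
ft_force: [0.7, 0.4, -0.8]
gripper_width: 85.8
t: 53.9
tcp_pos: [569.7, -135.7, 180.2]
tool_rot: [1.136, 1.247, -1.171]
ft_force: [0.0, -0.1, -0.3]
gripper_width: 85.6
t 53.9 tcp [ 569.7 -135.7  180.2] x [-0.016 -0.014 -1.   ] y [ 0.997  0.076 -0.017] q [-0.295  0.37   1.546 -0.019  1.237 -0.365] F [ 0.  -0.1 -0.3] w 85.6
yaw delta deg -1.3 units -0.007
pan [(0.79, [505.0, -142.0, 1.0])]
pan_tab [(0.83, [569.0, -136.0, 61.0])]
pan_spout [(0.82, [427.0, -146.0, 17.0])]
mat [(0.41, [439.0, 12.0, 22.0])]
pan [(0.86, [504.0, -142.0, -1.0])]
pan_tab [(0.63, [573.0, -134.0, 66.0])]
pan_spout [(0.61, [432.0, -141.0, 19.0])]
[[-1.0, -0.08, -0.02], [-0.08, 1.0, -0.01], [0.02, -0.01, -1.0]]
[[-0.01, 0.83, 0.56], [1.0, -0.0, 0.01], [0.01, 0.56, -0.83]]
[[-0.02, 1.0, 0.08], [-0.01, 0.08, -1.0], [-1.0, -0.02, 0.01]]
```

View pics/w5.png

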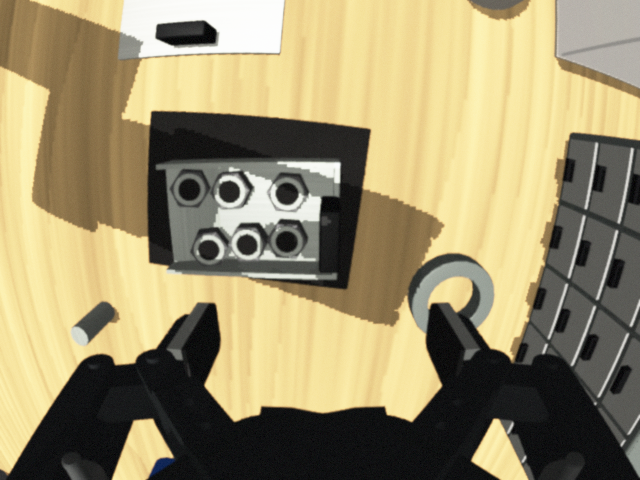

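Six nuts sit in the pan (px 190–290, 185–245), with the tab under the gripper at (332,215). I'll recheck the mat centre and check which joints the tipping pose needs, while descending on the tab.

```bash

python3 - <<'E'
from h import *
c=cap("wrist");q=np.array([[150,111],[370,129],[150,263],[345,288]]);P=wray(c,q[:,0],q[:,1],3.);print(P.round(0).tolist(),P.mean(0))
E
python3 -m pendant '[[0.0,0,-0.4,0.004,-0.005,-0.007],[0,0,-0.6,0,0,0],[0,0,-0.6,0,0,0],[0,0,-0.6,0,0,0],[0,0,-0.5,0,0,0],[0,0,-0.4,0,0,0],[0,0,-0.2,0,0,0],[0,0,0,0,0,0],[0,0,0,0,0,0],[0,0,0,0,0,0]]' -1
python3 pose.py 3
python3 - <<'E'
from h import *
from scipy.optimize import least_squares
e=Ro.from_euler
def fk(q1,s,q): return (e('z',q1)*e('y',s)*e('z',q[0])*e('y',q[1])*e('z',q[2]))
# level: model R for heading psi: zm=-z, xm=-(h)  ; tilt th about axis perpendicular
for th in(0,20,40,60,75):
    psi=np.pi/2
    R=e('z',psi)*e('y',-np.radians(th))*Ro.from_matrix(np.array([[-1,0,0],[0,1,0],[0,0,-1.]]))
    for q1,s in((.6-.7*th/75,1.95+.3*th/75),):
        x=least_squares(lambda q:(R.inv()*fk(q1,s,q)).as_rotvec(),[th/60,1.1,-1.]);print(th,x.x.round(2),x.cost.round(4))
E
```

```text
[[401.0, -50.0, 3.0], [600.0, -59.0, 3.0], [397.0, -198.0, 3.0], [592.0, -206.0, 3.0]] [ 497.28761376 -128.23889387    3.        ]
t: 55.65
tcp_pos: [572.5, -136.6, 47.0]
tool_rot: [1.171, 1.227, -1.166]
ft_force: [-0.3, 0.5, -0.7]
gripper_width: 85.5
t 55.6 tcp [ 572.5 -136.6   47. ] x [ 0.007 -0.003 -1.   ] y [0.999 0.053 0.007] q [-0.306  0.512  1.703 -0.     0.919 -0.359] F [-0.3  0.5 -0.7] w 85.5
yaw delta deg -0.1 units -0.0
0 [-0.    1.19 -0.97] 0.0
20 [ 0.38  1.   -1.35] 0.0
40 [ 0.82  1.03 -1.79] 0.0
60 [ 1.15  1.25 -2.11] 0.0
75 [ 1.3   1.48 -2.25] 0.0
```

```bash

python3 -m pendant '[[0,0,0,0,0,0],[0,0,0,0,0,0],[0,0,0,0,0,0],[0,0,0,0,0,0],[0,0,0,0,0,0],[0,0,0,0,0,0],[0,0,0,0,0,0],[0,0,0,0,0,0],[0,0,0,0,0,0],[0,0,0,0,0,0]]' 1 110
python3 pose.py 3
python3 -m pendant '[[0,0,0.1,0,0,0],[0,0,0.2,0,0,0],[0,0,0.3,0,0,0],[0,0,0.4,0,0,0],[0,0,0.4,0,0,0],[0,0,0.4,0,0,0],[0,0,0.4,0,0,0],[0,0,0.4,0,0,0],[0,0,0.3,0,0,0],[0,0,0.2,0,0,0]]'
python3 pose.py 3
python3 - <<'E'
from h import *
for n in("scene","side"):
    c=cap(n)
    for l in ("pan","pan_tab","pan_spout"): print(l,spots(c,n,l,1))
E
```

```text
t: 56.9
tcp_pos: [573.0, -137.1, 48.8]
tool_rot: [1.171, 1.225, -1.165]
ft_force: [1.2, -0.3, 2.1]
gripper_width: 12.9
t 56.9 tcp [ 573.  -137.1   48.8] x [ 0.009 -0.004 -1.   ] y [0.999 0.054 0.008] q [-3.060e-01  5.100e-01  1.702e+00 -1.000e-03  9.210e-01 -3.590e-01] F [ 1.2 -0.3  2.1] w 12.9
yaw delta deg -0.1 units -0.0
t: 58.15
tcp_pos: [571.1, -135.8, 180.9]
tool_rot: [1.172, 1.225, -1.165]
ft_force: [0.1, -0.3, -5.9]
gripper_width: 12.8
t 58.1 tcp [ 571.1 -135.8  180.9] x [ 0.009 -0.002 -1.   ] y [0.999 0.053 0.009] q [-0.306  0.36   1.56   0.     1.213 -0.359] F [ 0.1 -0.3 -5.9] w 12.8
yaw delta deg -0.0 units -0.0
pan [(0.64, [501.0, -138.0, 132.0])]
pan_tab [(0.67, [571.0, -133.0, 201.0])]
pan_spout [(0.93, [429.0, -143.0, 149.0])]
pan [(0.81, [505.0, -138.0, 131.0])]
pan_tab [(0.79, [569.0, -133.0, 195.0])]
pan_spout [(0.8, [429.0, -141.0, 148.0])]
```

```bash

python3 -m pendant '[[-0.1,0.1,0.1,0,0,0.01],[-0.15,0.2,0.15,0,0,0.02],[-0.2,0.3,0.2,0,0,0.027],[-0.2,0.4,0.2,0,0,0.027],[-0.2,0.5,0.2,0,0,0.027],[-0.2,0.5,0.2,0,0,0.027],[-0.2,0.5,0.1,0,0,0.027],[-0.2,0.5,0.1,0,0,0.027],[-0.2,0.5,0,0,0,0.027],[-0.2,0.5,0,0,0,0.027]]'
python3 -m pendant '[[-0.2,0.5,0,0,0,0.027],[-0.2,0.5,0,0,0,0.027],[-0.2,0.5,0,0,0,0.027],[-0.2,0.5,0,0,0,0.027],[-0.2,0.5,0,0,0,0.027],[-0.2,0.5,0,0,0,0.027],[-0.2,0.5,0,0,0,0.027],[-0.1,0.5,0,0,0,0.027],[0,0.4,0,0,0,0.02],[0,0.2,0,0,0,0]]'
python3 pose.py 90
```

```text
t: 59.8
tcp_pos: [489.6, 30.6, 229.3]
tool_rot: [0.559, 1.501, -0.554]
ft_force: [-0.0, -0.0, -6.6]
gripper_width: 12.7
t: 61.05
tcp_pos: [419.3, 222.7, 230.0]
tool_rot: [-0.052, 1.581, 0.056]
ft_force: [0.6, 0.1, -5.5]
gripper_width: 13.0
t 61.0 tcp [419.3 222.7 230. ] x [-0.011  0.002 -1.   ] y [-0.068  0.998  0.003] q [ 0.394  0.172  1.7    0.007  1.279 -1.246] F [ 0.6  0.1 -5.5] w 13.0
yaw delta deg -3.9 units -0.022
```

```bash

python3 -m pendant '[[0.1,0.2,0,-0.001,-0.003,-0.01],[0.1,0.4,0,0,0,-0.01],[0.1,0.5,0,0,0,0],[0.1,0.6,0,0,0,0],[0.1,0.6,0,0,0,0],[0,0.6,0,0,0,0],[0,0.6,0,0,0,0],[0,0.6,0,0,0,0],[0,0.5,0,0,0,0],[0,0.3,0,0,0,0]]'
python3 pose.py 90
python3 - <<'E'
from h import *
for n in("scene","side"):
    c=cap(n)
    for l in ("pan_tab","pan_spout","mouth","cleaner"): print(l,spots(c,n,l,1))
    cv2.imwrite(f"pics/{n}6.png",c["frame"])
E
```

```text
t: 62.3
tcp_pos: [440.8, 429.3, 228.7]
tool_rot: [-0.004, 1.573, -0.002]
ft_force: [0.2, -0.9, -5.5]
gripper_width: 13.1
t 62.3 tcp [440.8 429.3 228.7] x [-0.002 -0.004 -1.   ] y [-0.001  1.    -0.004] q [ 7.040e-01  3.670e-01  1.420e+00 -1.000e-03  1.359e+00 -8.680e-01] F [ 0.2 -0.9 -5.5] w 13.1
yaw delta deg -0.1 units -0.0
pan_tab [(0.95, [440.0, 430.0, 247.0])]
pan_spout [(0.74, [440.0, 286.0, 199.0])]
mouth [(0.88, [442.0, 275.0, 118.0])]
cleaner [(0.92, [440.0, 277.0, 0.0])]
pan_tab [(0.92, [438.0, 430.0, 244.0])]
pan_spout [(0.62, [439.0, 287.0, 203.0])]
mouth [(0.61, [441.0, 274.0, 118.0])]
cleaner [(0.63, [441.0, 276.0, -4.0])]
```

View pics/side6.png

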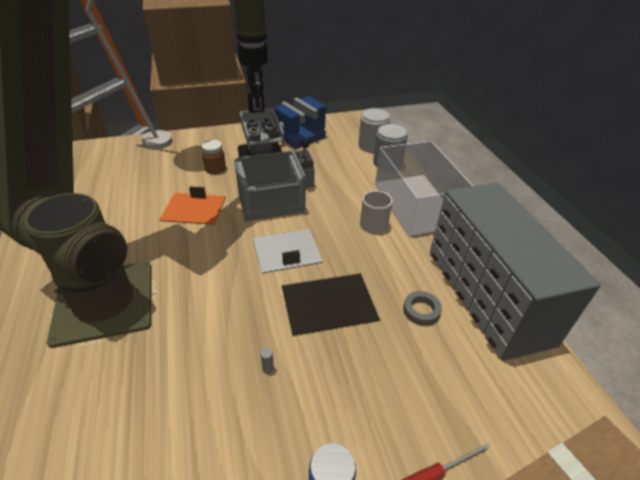

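Pan level above the cleaner, spout at (440,286,200), six nuts aboard (px 262,128), bench clear. I'll tip in stages.

```bash

python3 -m pendant '[[0,-0.12,0,0.028,0,0],[0,-0.12,0,0.028,0,0],[0,-0.13,0.02,0.028,0,0],[0,-0.15,0.03,0.028,0,0],[0,-0.18,0.08,0.028,0,0],[0,-0.2,0.1,0.028,0,0],[0,-0.2,0.1,0.014,0,0],[0,0,0,0,0,0],[0,0,0,0,0,0],[0,0,0,0,0,0]]'
python3 pose.py
```

```text
t: 64.05
tcp_pos: [439.7, 375.7, 242.3]
tool_rot: [0.446, 1.521, 0.451]
ft_force: [0.3, -0.3, -5.8]
gripper_width: 12.5
t 64.0 tcp [439.7 375.7 242.3] x [ 0.001  0.542 -0.84 ] y [-0.004  0.84   0.542] q [ 0.289  0.211  1.782  0.636  1.063 -1.579] F [ 0.3 -0.3 -5.8] w 12.5
```

```bash

python3 -m pendant '[[0,0,0.15,0.028,0,0],[0,-0.15,0.15,0.028,0,0],[0,-0.18,0.15,0.028,0,0],[0,-0.18,0.12,0.028,0,0],[0,-0.15,0.08,0.015,0,0],[0,0,0,0,0,0],[0,0,0,0,0,0],[0,0,0,0,0,0],[0,0,0,0,0,0],[0,0,0,0,0,0]]'
python3 pose.py
```

```text
t: 65.3
tcp_pos: [443.5, 354.7, 273.0]
tool_rot: [0.743, 1.416, 0.777]
ft_force: [0.8, 0.1, -2.5]
gripper_width: 12.6
t 65.3 tcp [443.5 354.7 273. ] x [ 0.005  0.829 -0.559] y [-0.027  0.559  0.829] q [ 0.011  0.268  1.937  1.081  1.221 -2.142] F [ 0.8  0.1 -2.5] w 12.6
```

```bash

python3 -m pendant '[[0,-0.2,0.05,0.028,0,0],[0,-0.25,0.05,0.028,0,0],[0,-0.25,0.05,0.028,0,0],[0,-0.2,0.02,0.01,0,0],[0,0,0,0,0,0],[0,0,0,0,0,0],[0,0,0,0,0,0],[0,0,0,0,0,0],[0,0,0,0,0,0],[0,0,0,0,0,0]]'
python3 pose.py
python3 - <<'E'
from h import *
ims=[]
for n in("scene","side"):
    c=cap(n); ims.append(c["frame"])
    print(spots(c,n,"nut_c",9))
a=cv2.resize(ims[0][120:280,360:540],None,fx=2.2,fy=2.2);b=cv2.resize(ims[1][60:240,200:360],(400,352))
b=cv2.resize(b,(400,a.shape[0]));cv2.imwrite("pics/tip7.png",np.hstack([a,b]))
E
```

```text
t: 66.55
tcp_pos: [445.1, 319.6, 282.3]
tool_rot: [0.964, 1.304, 1.007]
ft_force: [0.0, 0.1, -2.9]
gripper_width: 12.9
t 66.5 tcp [445.1 319.6 282.3] x [ 0.008  0.957 -0.29 ] y [-0.038  0.29   0.956] q [-0.176  0.421  2.04   1.257  1.446 -2.506] F [ 0.   0.1 -2.9] w 12.9
[(0.57, [381.0, 260.0, 50.0]), (0.41, [454.0, 257.0, 76.0])]
[(0.59, [454.0, 254.0, 71.0])]
```

View pics/tip7.png

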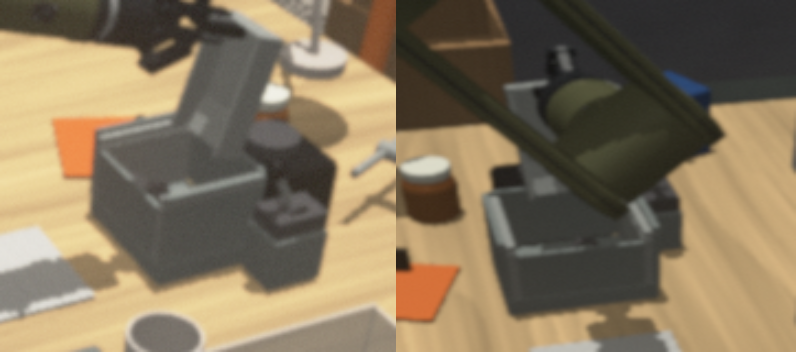

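```bash

python3 -m pendant '[[0,0,0.15,0,0,0],[0,0,-0.15,0,0,0],[0,0,0.15,0,0,0],[0,0,-0.15,0,0,0],[0.1,0,0,0,0,0],[-0.1,0,0,0,0,0],[0,0,0,0,0,0],[0,0,0,0,0,0],[0,0,0,0,0,0],[0,0,0,0,0,0]]'
python3 - <<'E'
from h import *
F=[]
for i in range(10):
    c=cap("wrist");F.append(status.observe()["ft_force"])
print(np.mean(F,0),np.std(F,0));cv2.imwrite("pics/w8.png",c["frame"]); print(spots(c,"wrist","nut_c",9))
E
```

```text
t: 68.0
tcp_pos: [445.3, 319.4, 282.0]
tool_rot: [0.965, 1.304, 1.006]
ft_force: [-0.2, 0.3, -3.2]
gripper_width: 13.1
[ 0.09968333  0.24897653 -2.1814439 ] [0.49091025 0.51587052 0.45259782]
[]
```

View pics/w8.png

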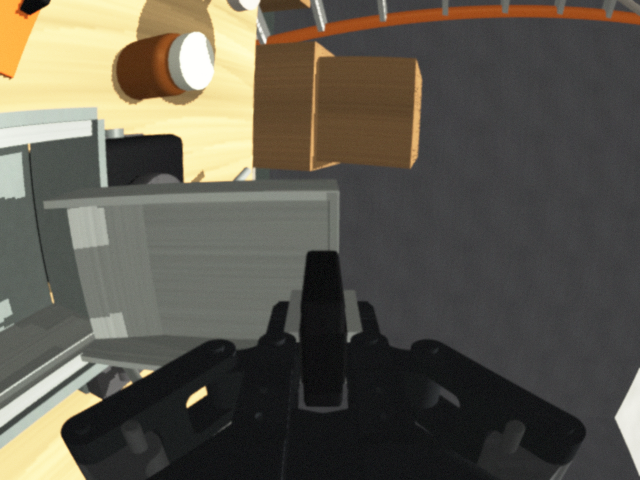

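The pan is empty by view (px 200,270) and by force: 2.18 N equals 220 g. Levelling it and carrying it back.

```bash

python3 -m pendant '[[0,0,0.3,-0.03,0,0],[0,0,0.2,-0.05,0,0],[0,0,0,-0.055,0,0],[0,0,0,-0.055,0,0],[0,0,0,-0.055,0,0],[0,0,0,-0.055,0,0],[0,0,0,-0.055,0,0],[0,0,0,-0.05,0,0],[0,0,0,0,0,0],[0,0,0,0,0,0]]'
python3 pose.py 90
python3 -m pendant '[[0,-0.3,0,0,0,0],[0.2,-0.6,0,0,0,-0.04],[0.3,-0.8,0,0,0,-0.05],[0.3,-0.9,0,0,0,-0.05],[0.3,-0.9,0,0,0,-0.05],[0.3,-0.9,-0.2,0,0,-0.05],[0.3,-0.9,-0.2,0,0,-0.05],[0.3,-0.9,-0.2,0,0,-0.05],[0.3,-0.9,-0.2,0,0,-0.05],[0.2,-0.8,0,0,0,-0.05]]'
python3 pose.py -2
```

```text
t: 69.8
tcp_pos: [437.4, 317.5, 300.8]
tool_rot: [-0.042, 1.568, -0.005]
ft_force: [-0.4, -0.3, -2.8]
gripper_width: 12.8
t 69.8 tcp [437.4 317.5 300.8] x [ 0.002 -0.03  -1.   ] y [-0.023  0.999 -0.03 ] q [ 0.568  0.221  1.453 -0.027  1.482 -1.023] F [-0.4 -0.3 -2.8] w 12.8
yaw delta deg -1.3 units -0.007
t: 71.05
tcp_pos: [530.0, -27.5, 267.4]
tool_rot: [1.093, 1.296, -1.12]
ft_force: [0.5, 0.3, -1.6]
gripper_width: 12.9
t 71.0 tcp [530.  -27.5 267.4] x [-0.026  0.002 -1.   ] y [ 0.989  0.143 -0.026] q [-0.13   0.233  1.52  -0.002  1.415 -0.274] F [ 0.5  0.3 -1.6] w 12.9
yaw delta deg -10.2 units -0.057
```

```bash

python3 -m pendant '[[0.15,-0.4,0,0,-0.008,-0.03],[0.3,-0.7,0,0,0,-0.027],[0.3,-0.7,0,0,0,0],[0.1,-0.5,-0.4,0,0,0],[0,0,-0.6,0,0,0],[0,0,-0.8,0,0,0],[0,0,-0.8,0,0,0],[0,0,-0.6,0,0,0],[0,0,-0.3,0,0,0],[0,0,0,0,0,0]]'
python3 pose.py -2
python3 - <<'E'
from h import *
for n in("scene","side"):
    c=cap(n)
    for l in ("pan_tab","pan_spout","pan"): print(l,spots(c,n,l,1))
E
```

```text
t: 72.3
tcp_pos: [548.4, -146.1, 125.9]
tool_rot: [1.274, 1.174, -1.263]
ft_force: [0.2, 0.1, -1.4]
gripper_width: 12.2
t 72.3 tcp [ 548.4 -146.1  125.9] x [ 0.002  0.006 -1.   ] y [ 0.997 -0.08   0.002] q [-0.339  0.395  1.664  0.008  1.083 -0.263] F [ 0.2  0.1 -1.4] w 12.2
yaw delta deg 2.6 units 0.014
pan_tab [(0.6, [549.0, -144.0, 145.0])]
pan_spout [(0.9, [407.0, -133.0, 94.0])]
pan [(0.41, [378.0, -530.0, -0.0])]
pan_tab [(0.85, [550.0, -146.0, 141.0])]
pan_spout [(0.68, [410.0, -130.0, 97.0])]
pan [(0.79, [482.0, -139.0, 79.0])]
```

```bash

python3 -m pendant '[[0.3,0.25,-0.1,0,0,0.014],[0.15,0.1,-0.3,0,0,0],[0,0,-0.35,0,0,0],[0,0,-0.35,0,0,0],[0,0,-0.3,0,0,0],[0,0,-0.15,0,0,0],[0,0,0,0,0,0],[0,0,0,0,0,0],[0,0,0,0,0,0],[0,0,0,0,0,0]]'
python3 pose.py -2
```

```text
t: 73.95
tcp_pos: [570.0, -129.6, 60.5]
tool_rot: [1.237, 1.196, -1.224]
ft_force: [0.0, -0.0, -1.8]
gripper_width: 12.6
t 74.0 tcp [ 570.  -129.6   60.5] x [ 0.005  0.005 -1.   ] y [ 1.    -0.029  0.005] q [-0.3    0.492  1.697  0.008  0.95  -0.276] F [ 0.  -0.  -1.8] w 12.6
yaw delta deg -0.3 units -0.002
```

```bash

python3 -m pendant '[[-0.1,-0.07,-0.1,-0.001,0.001,0],[0,0,0,0,0,0],[0,0,-0.1,0,0,0],[0,0,0,0,0,0],[0,0,-0.05,0,0,0],[0,0,0,0,0,0],[0,0,-0.04,0,0,0],[0,0,0,0,0,0],[0,0,0,0,0,0],[0,0,0,0,0,0]]'
python3 pose.py -2
```

```text
t: 75.2
tcp_pos: [566.2, -132.7, 48.8]
tool_rot: [1.233, 1.194, -1.228]
ft_force: [-0.4, 0.5, -1.0]
gripper_width: 12.7
t 75.2 tcp [ 566.2 -132.7   48.8] x [ 0.003  0.002 -1.   ] y [ 1.    -0.029  0.003] q [-0.304  0.504  1.713  0.003  0.922 -0.277] F [-0.4  0.5 -1. ] w 12.7
yaw delta deg -0.3 units -0.002
```

```bash

python3 -m pendant '[[0,0,-0.04,0,0,0],[0,0,0,0,0,0],[0,0,-0.03,0,0,0],[0,0,0,0,0,0],[0,0,0,0,0,0],[0,0,0,0,0,0],[0,0,0,0,0,0],[0,0,0,0,0,0],[0,0,0,0,0,0],[0,0,0,0,0,0]]'
python3 pose.py -2
python3 -m pendant '[[0,0,0,0,0,0],[0,0,0,0,0,0],[0,0,0,0,0,0],[0,0,0,0,0,0],[0,0,0,0,0,0],[0,0,0.4,0,0,0],[0,0,0.8,0,0,0],[0,0,1,0,0,0],[0,0,1,0,0,0],[0,0,0.8,0,0,0]]' -1
python3 pose.py 90
python3 - <<'E'
from h import *
for n in("scene","wrist"):
    c=cap(n)
    for l in ("pan_tab","pan_spout","pan","switch_tip","mouth"): print(l,spots(c,n,l,2))
    cv2.imwrite(f"pics/{n}9.png",c["frame"])
E
```

```text
t: 76.45
tcp_pos: [566.5, -132.4, 48.7]
tool_rot: [1.234, 1.193, -1.227]
ft_force: [-0.4, 0.6, 1.9]
gripper_width: 12.7
t 76.5 tcp [ 566.5 -132.4   48.7] x [ 0.004  0.001 -1.   ] y [ 1.    -0.029  0.004] q [-0.304  0.504  1.714  0.003  0.92  -0.277] F [-0.4  0.6  1.9] w 12.7
yaw delta deg -0.3 units -0.002
t: 77.7
tcp_pos: [564.6, -131.8, 214.3]
tool_rot: [1.233, 1.196, -1.229]
ft_force: [-0.1, 0.2, 0.3]
gripper_width: 85.4
t 77.7 tcp [ 564.6 -131.8  214.3] x [ 0.001  0.003 -1.   ] y [ 1.    -0.029  0.001] q [-0.304  0.326  1.522  0.003  1.293 -0.276] F [-0.1  0.2  0.3] w 85.4
yaw delta deg -88.3 units -0.491
pan_tab [(0.6, [568.0, -133.0, 67.0]), (0.58, [441.0, 276.0, 121.0])]
pan_spout [(0.82, [427.0, -127.0, 15.0]), (0.73, [576.0, -529.0, 3.0])]
pan [(0.95, [503.0, -132.0, 3.0])]
switch_tip [(0.5, [554.0, 329.0, 153.0]), (0.43, [577.0, -529.0, 2.0])]
mouth [(0.71, [443.0, 273.0, 122.0])]
pan_tab [(0.71, [563.0, -132.0, 63.0]), (0.49, [499.0, -129.0, 1.0])]
pan_spout [(0.8, [420.0, -126.0, 21.0])]
pan [(0.89, [500.0, -127.0, 3.0])]
switch_tip []
mouth []
```

View pics/wrist9.png

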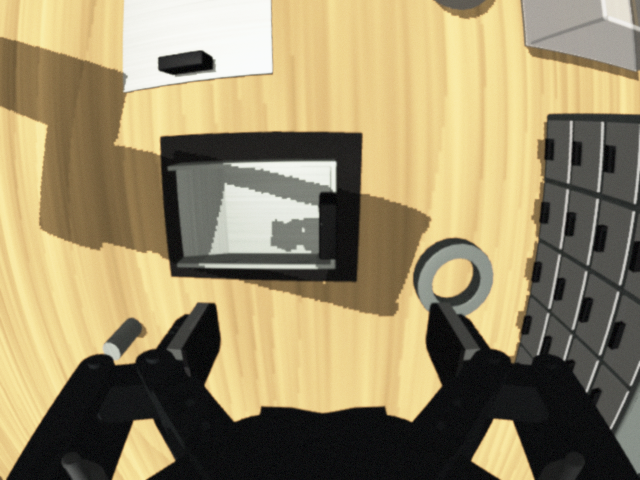

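The empty pan stands centred on the mat (px 262,212). Next I'll check the nuts inside the cleaner on the way to the switch.

```bash

python3 -m pendant '[[-0.1,0.6,0.3,0,0,0],[-0.2,1,0.3,0,0,0],[-0.2,1,0.3,0,0,0],[-0.2,1,0.3,0,0,0],[-0.2,1,0,0,0,0],[-0.2,1,0,0,0,0],[-0.2,1,0,0,0,0],[-0.2,1,0,0,0,0],[-0.2,1,0,0,0,0],[0,0.4,0,0,0,0]]' 1 40
python3 pose.py 0
python3 - <<'E'
from h import *
c=cap("wrist");cv2.imwrite("pics/w10.png",c["frame"])
for l in("nut_c","switch_tip","mouth"): print(l,spots(c,"wrist",l,9))
E
```

```text
t: 79.55
tcp_pos: [492.9, 237.3, 255.5]
tool_rot: [1.233, 1.202, -1.238]
ft_force: [0.8, 0.0, 0.5]
gripper_width: 0.1
t 79.5 tcp [492.9 237.3 255.5] x [-0.008  0.004 -1.   ] y [ 0.999 -0.034 -0.008] q [0.367 0.253 1.522 0.007 1.373 0.399] F [0.8 0.  0.5] w 0.1
yaw delta deg 1.9 units 0.011
nut_c [(0.97, [422.0, 276.0, 44.0]), (0.81, [476.0, 269.0, 45.0]), (0.77, [383.0, 257.0, 52.0]), (0.65, [452.0, 255.0, 77.0]), (0.64, [414.0, 235.0, 57.0]), (0.38, [445.0, 250.0, 46.0])]
switch_tip [(0.78, [558.0, 330.0, 147.0])]
mouth [(0.96, [437.0, 274.0, 118.0])]
```

View pics/w10.png

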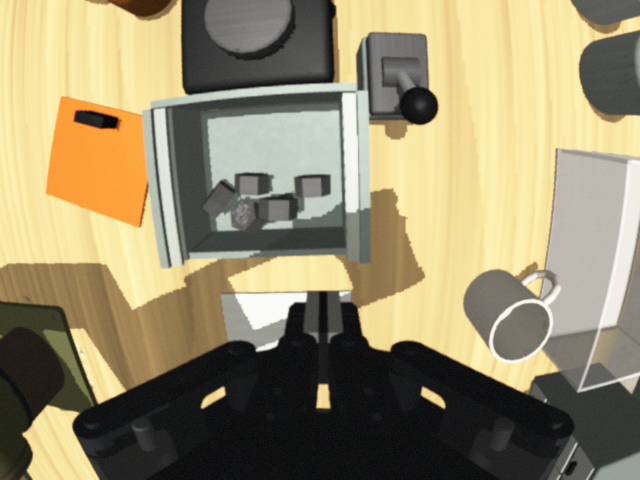

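Five to six nuts are visible in the box (px 215–315, 183–212; the net reports six, one resting on another). The switch knob is at px (418,104). Moving to the knob's -y side.

```bash

python3 -m pendant '[[0.4,0.3,0,0,0,0.01],[0.5,0.4,0,0,0,0],[0.5,0.3,0,0,0,0],[0.1,0,-0.3,0,0,0],[0,0,-0.5,0,0,0],[0,0,-0.5,0,0,0],[0,0,-0.5,0,0,0],[0,0,-0.2,0,0,0],[0,0,0,0,0,0],[0,0,0,0,0,0]]' 1
python3 pose.py 0
```

```text
t: 81.0
tcp_pos: [553.9, 258.8, 170.1]
tool_rot: [1.211, 1.207, -1.236]
ft_force: [-0.2, -1.1, 0.3]
gripper_width: -0.3
t 81.0 tcp [553.9 258.8 170.1] x [-0.015 -0.006 -1.   ] y [ 1.    -0.018 -0.015] q [ 0.368  0.414  1.499 -0.     1.244  0.387] F [-0.2 -1.1  0.3] w -0.3
yaw delta deg 1.0 units 0.006
```

```bash

python3 -m pendant '[[0.1,0,-0.3,0.002,-0.004,0],[0,0,-0.4,0,0,0],[0,0,-0.2,0,0,0],[0,0.2,0,0,0,0],[0,0.3,0,0,0,0],[0,0.3,0,0,0,0],[0,0.2,0,0,0,0],[0,0,0,0,0,0],[0,0,0,0,0,0],[0,0,0,0,0,0]]' 1
python3 pose.py 0
python3 -m pendant '[[0,0.2,0,0,0,0],[0,0.2,0,0,0,0],[0,0.2,0,0,0,0],[0,0.2,0,0,0,0],[0,0.2,0,0,0,0],[0,0.2,0,0,0,0],[0,0,0,0,0,0],[0,0,0,0,0,0],[0,0,0,0,0,0],[0,0,0,0,0,0]]' 1
python3 pose.py 0
```

```text
t: 82.25
tcp_pos: [560.1, 303.8, 136.5]
tool_rot: [1.226, 1.2, -1.216]
ft_force: [-0.1, 0.2, -0.1]
gripper_width: -0.0
t 82.2 tcp [560.1 303.8 136.5] x [ 0.005  0.003 -1.   ] y [ 1.    -0.016  0.005] q [4.300e-01 4.680e-01 1.499e+00 1.000e-03 1.169e+00 4.460e-01] F [-0.1  0.2 -0.1] w -0.0
yaw delta deg 0.9 units 0.005
t: 83.5
tcp_pos: [559.9, 354.6, 136.4]
tool_rot: [1.226, 1.2, -1.217]
ft_force: [0.6, -0.0, 0.4]
gripper_width: -0.1
t 83.5 tcp [559.9 354.6 136.4] x [ 0.004  0.003 -1.   ] y [ 1.    -0.017  0.004] q [0.501 0.5   1.439 0.    1.197 0.518] F [ 0.6 -0.   0.4] w -0.1
yaw delta deg 1.0 units 0.005
```

Continuing gently until it resists.

```bash

python3 -m pendant '[[0,0.1,0,0,0,0],[0,0.1,0,0,0,0],[0,0.1,0,0,0,0],[0,0.05,0,0,0,0],[0,0,0,0,0,0],[0,0,0,0,0,0],[0,0,0,0,0,0],[0,0,0,0,0,0],[0,0,0,0,0,0],[0,0,0,0,0,0]]' 1
python3 pose.py 0
python3 - <<'E'
from h import *
for n in("wrist","scene"):
    c=cap(n);print(spots(c,n,"switch_tip",2))
E
```

```text
t: 84.75
tcp_pos: [559.7, 368.4, 136.2]
tool_rot: [1.225, 1.199, -1.219]
ft_force: [-0.1, -0.4, -0.1]
gripper_width: -0.1
t 84.8 tcp [559.7 368.4 136.2] x [ 0.004  0.001 -1.   ] y [ 1.    -0.018  0.004] q [ 5.190e-01  5.110e-01  1.420e+00 -1.000e-03  1.207e+00  5.370e-01] F [-0.1 -0.4 -0.1] w -0.1
yaw delta deg 1.0 units 0.006
[(0.81, [558.0, 394.0, 151.0])]
[(0.38, [555.0, 389.0, 152.0])]
```

```bash

python3 -m pendant '[[0,0.1,0,0,0,0],[0,0,0,0,0,0],[0,0.06,0,0,0,0],[0,0,0,0,0,0],[0,0,0,0,0,0],[0,0,0,0,0,0],[0,0,0,0,0,0],[0,0,0,0,0,0],[0,0,0,0,0,0],[0,0,0,0,0,0]]' 1
python3 pose.py 0
```

```text
t: 86.2
tcp_pos: [559.7, 370.1, 136.1]
tool_rot: [1.217, 1.193, -1.224]
ft_force: [-0.2, -2.4, 0.6]
gripper_width: -0.0
t 86.2 tcp [559.7 370.1 136.1] x [ 0.003 -0.009 -1.   ] y [ 1.    -0.017  0.003] q [ 0.526  0.515  1.412 -0.009  1.216  0.547] F [-0.2 -2.4  0.6] w -0.0
yaw delta deg 1.0 units 0.006
```

```bash

python3 -m pendant '[[0,0.12,0,0,0,0],[0,0.12,0,0,0,0],[0,0.12,0,0,0,0],[0,0,0,0,0,0],[0,0,0,0,0,0],[0,0,0,0,0,0],[0,0,0,0,0,0],[0,0,0,0,0,0],[0,0,0,0,0,0],[0,0,0,0,0,0]]' 1
python3 pose.py 0
python3 -m pendant '[[0,-0.2,0,0,0,0],[0,-0.4,0,0,0,0],[0,-0.6,0,0,0,0],[0,-0.6,0.3,0,0,0],[0,-0.5,0.8,0,0,0],[-0.3,-0.5,0.8,0,0,0],[-0.4,-0.5,0.8,0,0,0],[-0.4,-0.5,0.8,0,0,0],[0,0,0,0,0,0],[0,0,0,0,0,0]]' 1
python3 pose.py 0
python3 - <<'E'
from h import *
for n in("wrist","scene"):
    c=cap(n);cv2.imwrite(f"pics/{n}11.png",c["frame"])
    for l in("switch_tip","nut_c","lid","pan","tape_roll","mug","socket","spray_can","screwdriver"): print(n,l,spots(c,n,l,7 if l=="nut_c" else 2))
E
```

```text
t: 87.45
tcp_pos: [559.7, 369.7, 136.3]
tool_rot: [1.196, 1.174, -1.238]
ft_force: [0.9, -3.8, 1.0]
gripper_width: -0.2
t 87.5 tcp [559.7 369.7 136.3] x [ 0.    -0.036 -0.999] y [ 1.    -0.017  0.001] q [ 0.538  0.523  1.397 -0.033  1.24   0.566] F [ 0.9 -3.8  1. ] w -0.2
yaw delta deg 1.0 units 0.005
t: 88.7
tcp_pos: [513.6, 203.7, 284.3]
tool_rot: [1.206, 1.171, -1.238]
ft_force: [-1.3, -0.2, -0.2]
gripper_width: -0.1
t 88.7 tcp [513.6 203.7 284.3] x [ 0.005 -0.031 -0.999] y [ 1.    -0.024  0.006] q [ 0.322  0.243  1.463 -0.031  1.441  0.35 ] F [-1.3 -0.2 -0.2] w -0.1
yaw delta deg 1.4 units 0.008
wrist switch_tip []
wrist nut_c [(0.89, [381.0, 254.0, 56.0]), (0.82, [453.0, 260.0, 76.0]), (0.62, [410.0, 236.0, 56.0]), (0.61, [424.0, 276.0, 41.0]), (0.61, [479.0, 271.0, 45.0])]
wrist lid [(0.64, [443.0, 68.0, -2.0]), (0.6, [217.0, 305.0, -3.0])]
wrist pan [(0.6, [500.0, -124.0, 2.0]), (0.47, [441.0, 66.0, 1.0])]
wrist tape_roll [(0.66, [438.0, 209.0, 108.0])]
wrist mug [(0.78, [700.0, 110.0, -1.0])]
wrist socket []
wrist spray_can []
wrist screwdriver []
scene switch_tip [(0.42, [554.0, 394.0, 155.0])]
scene nut_c [(0.56, [452.0, 256.0, 78.0])]
scene lid [(0.76, [443.0, 66.0, -1.0])]
scene pan [(0.79, [500.0, -130.0, -1.0])]
scene tape_roll []
scene mug [(0.82, [699.0, 111.0, -4.0])]
scene socket [(0.56, [335.0, -260.0, -2.0])]
scene spray_can [(0.67, [377.0, -534.0, 0.0]), (0.35, [443.0, 64.0, -1.0])]
scene screwdriver [(0.65, [578.0, -529.0, 4.0])]
```

View pics/wrist11.png

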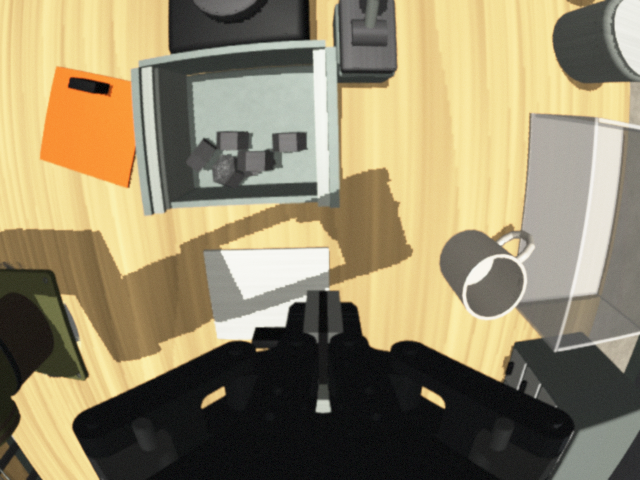

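View pics/scene11.png

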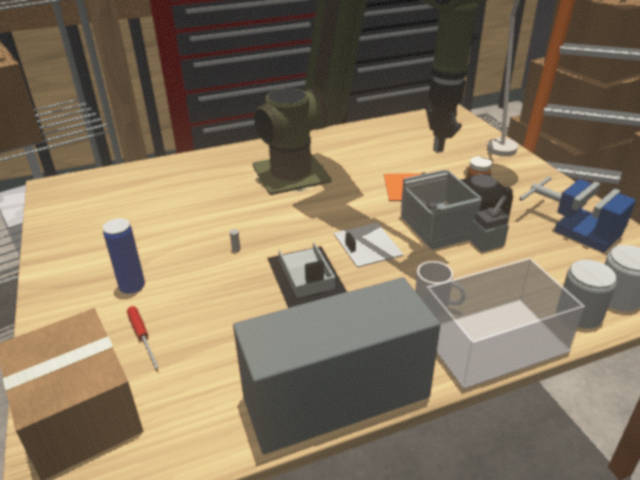

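Final views:
- **Lever:** over to +y (scene px 495,205).
- **Nuts:** in the box (wrist px 205–300, 130–170), none left on the bench.
- **Lid:** flat with its tab up (370,245).
- **Pan:** on its mat (305,270).
- **Bystanders:** undisturbed.

Handing in.

```bash
python3 -c "
from workcell import bot
print(bot.close_job())"
```

```text
the job is handed in; nothing more can be done
None
```

The job is done and handed in at about 89 s of the 208 s allowed.

**What I did:**
1. Drew the aluminium lid straight out along -y and laid it flat on the bench, tab up, near (441, 67).
2. Gathered the four loose nuts into the pan with the two already there.
3. Tipped the pan to 73° over the cleaner's mouth, then set it back on its mat.
4. Pushed the switch lever over until it resisted.

**What the last checks showed:**
- **Pan:** it was empty, by view and by force (2.18 N against 220 g expected). It now stands at about (500, -130); the mat's centre measured about (498, -130).
- **Lever:** its tip measured y ≈ 389–394, against about 391 expected for fully on. Pushing further met resistance and moved it no more.
- **Lid:** it lies flat with its tab up.
- **Bench:** no nuts are left on it. The orange look-alike, mug, socket, spray can and screwdriver are where they started. The tape roll was not found in the last picture, but it was untouched when last seen.

**Where checks disagreed:** the last wrist picture showed five nuts in the cleaner. The one before showed six detections, one of them weak (0.38), for a nut partly under another. The empty pan and clear bench agree with all six being inside.

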